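Take the lint screen out of the trap and lay it down for scrubbing

ROBOT

A 6-joint arm with a two-finger parallel gripper is mounted at the origin on the work surface. World frame = base frame: x ahead of the robot, y to its left, z up, the work surface at z = 0. Lengths are in m, angles in rad, forces in N, time in s.
With the tool pointing down it reaches from about 0.35 to 0.85 m from the base axis. Payload 8.1 kg.
Tool frame: the origin (TCP) lies midway between the tips of the shut fingers; the grasp point (between the pads) lies 19 mm behind it; z points along the fingers, y is the line along which they close (so a half turn about z gives the same grasp; the last joint's range is limited). The gripper opens to 85 mm and grips with 20 to 120 N. Pads are 22 mm wide; open, the fingers measure 114 mm over their backs; the gripper's body (76 mm by 85 mm) begins 54 mm behind the grasp point. The pads swing forward as they close: fully open they stand 13 mm farther back than shut.
Start: joints at [-1.329, 0.13, 1.488, -0, 1.523, -0.085], TCP at [0.193, -0.568, 0.231] pointing down, gripper open.
Joint ranges: [-2.96, 2.96], [-0.89, 2.26], [0.02, 2.5], [-1.34, 4.48], [0, 2.73], [-2.66, 2.66]. Speed limits (rad/s): [2.39, 2.39, 2.79, 3.14, 3.14, 3.14].

INTERFACE

Orientations are given as a unit quaternion [w, x, y, z].
In Python, from bench import * gives the robot as it stands. The module is installed in compiled form; this text tells all that it offers.
- The arm moves only by the tool play_rows, never from a script. Its arguments are lists of equal length, an entry for each row: "rotation": the turn, a rotation vector about the tool's x, y, z scaled (see below), a list of three; "travel": the shift along the tool's x, y, z scaled (see below), a list of three; "hand": the closure, from 0 (fully open) to 1 (shut). A call has 1 to 10 rows; each row shifts and turns the commanded pose from where the row before left it, along the tool's axes as they then stand; what a row does not reach is not made up. The controller multiplies each number of a shift by 0.025 m and each number of a turn by pi/2 rad. A row lasts 1/12 s, in which the tool goes at most 41.7 mm and 7.16 degrees, less where a joint would pass 70% of its speed; a pose out of reach is approached as far as the arm can. A call with a number of a shift or a turn outside -1 to 1 is refused whole. A call with a gripper value outside its range is refused whole. The fingers move at their own pace and stop on an object; "grip_force" is the grip in N (left out, the last holds). Time passes only in rows, so rows that do not move let the fingers close. It gives the time, the measured TCP pose, the force, the opening and the grip force at its end, in the units of the state.
- state(): the state, without advancing time (a new reading comes with each control period).
- snapshot(name): name is "scene" or "top" or "wrist"; returns (picture, depth): 480x640x3 uint8, red, green, blue; 480x640 float32, m along the optical axis (not along the pixel's ray), 0 where there is no reading.
- get_calibration(name): a dict with "intrinsics" (3x3 intrinsics, pixels), "dist" ([k1, k2, p1, p2, k3] as OpenCV has them; the pictures are not rectified), "xyz" and "attitude" of the camera in the world. Camera axes: x right, y down, z forward; pixel columns grow to the right and rows downward; lengths in m; the calibration is good to about 2 mm. A picture is of the moment at which its call begins: read the wrist's pose just before it. get_calibration takes no time and is no camera call; for the wrist camera it gives the pose at the moment of the call.
- job_done(): hands the job in; it is judged then, once.
The state is a dict: "t": time; "joints": joint angles; "dq": joint speeds; "joint_efforts": joint torques, N m; "ee_pos": TCP position; "eef_rot": TCP orientation; "force": force on the tool from outside, world axes, zero at the start; "torque": the same for the moment, N m; "gripper_width": finger opening in m; "grip_force": force on a finger pad.
Only numpy, scipy, OpenCV 4.12 (cv2) and the standard library are available. Lean on these libraries where they do the work, as an engineer would, in place of code of your own. Each camera call takes 0.05 s, during which the arm holds its last target. There are 200 camera calls.

TASK

Shut the lint trap's red inlet valve by turning it clockwise to its stop, then slide the blue-framed screen straight up out of its slots and lean it, blue bar uppermost, on the wire drip stand and let go of it so that it drains. Then pick it up again and lay it down gently, flat and lengthways along the middle of the green washboard, ready for scrubbing. Leave the yellow-framed screen in its slots and everything else where it stands.

Things in the scene. Friction and masses are not known exactly. Their poses are not given: they have to be found in the camera images.
- trap: Grey open-topped lint trap fixed to the slab: channel 180 mm long (its y), 74 wide (x), 115 high; origin centre of underside, z up. Screens stand across it in upright slots at y = +35 and -35 mm, 1.5 mm play each way. At +y the white inlet pipe (axis 85 mm up) carries the valve at y = +130 mm and turns down at 172 mm. Outlet elbow 60 mm high at y = -60 mm, beside the +x wall, out to x = +90 mm
- blue_screen: Lint screen, blue frame, steel mesh: flat panel 150 mm long (its z), 58 wide (y), 8 thick (x), 90 to 170 g, balanced and with origin at its centre, faces alike. Stands upright in one or other slot of the trap, its x along the trap's y, lower edge 6 mm above the slab, top edge 156 mm: its solid blue top bar (40 mm) shows above the trap's walls, 70 mm from the yellow screen
- yellow_screen: The same panel with a yellow frame, standing in the other slot of the trap; to be left there
- valve (a joint): Quarter-turn valve handle turning about the vertical: 0 = open, bar along the pipe (the trap's y); grows clockwise seen from above; 1.571 rad = end stop, shut, bar square across the pipe (along the trap's x). Light friction (0.12 N m), stays where it is left
- valve_grip (a point): Point on the valve's turning axis at mid-height of the red bar handle, 134 mm above the slab. The bar is 60 mm long, 12 mm thick and 24 mm tall (122 to 146 mm up); free space for fingertips down to 118 mm
- drip_stand: Wire easel of 8 mm rod screwed to the slab; origin on the slab under its middle, z up; x -81 to +66, y +-31, height 116 mm. Two back wires 30 mm apart (along y) slope at 35 degrees from vertical, rising towards -x, 105 mm long. At their foot a ledge square to them, 20 mm deep, with an upturned lip on its +x side, takes a panel's lower edge; the panel's top then leans towards -x
- stand_seat (a point): Centre of a screen leaning properly on the drip stand, lower edge on the ledge, face against the back wires, long axis 35 degrees from vertical with its top towards the stand's -x: straight above the stand's origin, 95 mm above the slab. The screen's sides overhang the wires by 10 mm each
- washboard: Green ribbed plastic washboard lying flat on the slab, does not move, 290 mm long (its x), 130 mm wide (its y), flat rib tops 20 mm above the slab; origin at the centre of its underside, z up. A screen lying on it has its centre 24 mm above the slab
- brush: Scrubbing brush with a wooden handle, 220 mm long (its x), 46 mm wide, 44 mm tall, bristles down, loose, beside the washboard; origin under its middle
- tin: Steel tin with a twist cap, 80 mm across, 115 mm tall, loose; origin at the centre of its underside
- soap_dish: White dish 115 x 80 mm with a bar of soap, 36 mm tall, loose; origin at the centre of its underside
- scoop_mug: Orange plastic mug, 72 mm across, 70 mm tall, handle at its +y, loose; origin at the centre of its underside

How it is judged:
On the way, in this order (a step that is already met when the one before it is completed fails the run):
1. the inlet valve is shut: handle within 5 degrees of its end stop (value of joint valve above 1.483 rad), for 0.2 s.
2. the blue screen has been drawn up clear of the trap (z of blue_screen in the frame of trap above 0.192 m), for 0.05 s.
3. the blue screen leans on the drip stand, lower edge on its ledge, blue bar uppermost, let go and at rest (distance between blue_screen and stand_seat below 0.018 m and angle between blue_screen's own z axis and vertical between 0.46 and 0.76 rad and contact force between the fingers and blue_screen below 0.05 N and linear speed of blue_screen below 0.03 m/s), for 0.3 s.
At the end, for the whole second after the job is handed in: The valve is still shut (within 5 degrees of its stop); the blue screen lies flat and at rest on the washboard, its centre within 45 mm lengthways and 25 mm sideways of the board's middle, its long axis within 15 degrees of the board's length; the yellow screen still stands fully down in its slots (value of joint valve above 1.483 rad and x of blue_screen in the frame of washboard between -0.045 and 0.045 m and y of blue_screen in the frame of washboard between -0.025 and 0.025 m and z of blue_screen in the frame of washboard between 0.02 and 0.028 m and angle between the x axis of blue_screen and the z axis of washboard, either way round below 0.08 rad and angle between the z axis of blue_screen and the x axis of washboard, either way round below 0.26 rad and linear speed of blue_screen below 0.02 m/s and z of yellow_screen in the frame of trap between 0.076 and 0.086 m); the robot touches nothing.
It fails at once if the blue screen is dropped or let fall (moves at more than 0.5 m/s while not held) (contact force between the fingers and blue_screen below 0.05 N and linear speed of blue_screen above 0.5 m/s).
It fails at once if the blue screen is let topple flat (turns faster than 5 rad/s while not held) (contact force between the fingers and blue_screen below 0.05 N and angular speed of blue_screen above 5 rad/s).
It fails at once if the yellow screen is shifted more than 20 mm (distance of yellow_screen from where it was at the start of the episode above 0.02 m).
It fails at once if the brush, tin, soap dish or mug is shifted more than 25 mm (distance of any of brush, tin, soap_dish, scoop_mug from where it was at the start of the episode above 0.025 m).
It also fails if it takes over 69 s, if anything falls off the work surface, if the arm or the gripper's body presses on something with over 40 N, if the wrist force passes 120 N, or if a joint passes its speed limit or range.

## Working session

There is one attempt and no reset: what is moved stays moved. The work goes in short steps, Python scripts to look and compute and a tool call to move; the robot and the scene stay as the last step left them, time stands still between calls to the robot, and variables do not carry over. Pictures are saved under pics/ and viewed, at most 10 in all, crops included, and the job is handed in when it is done.

Besides the shell and the picture viewer there is one more tool, called after ">>>" by a JSON object that holds its "op" and its "data", one argument or row to a line. play_rows: Moves the arm, as the interface text tells. Shifts and turns lie within -1 to 1; 1 stands for 0.025 m of shift or pi/2 rad of turn. Its arguments: {"type":"object","properties":{"rotation":{"type":"array","items":{"type":"array","items":{"type":"number"}}},"travel":{"type":"array","items":{"type":"array","items":{"type":"number"}}},"hand":{"type":"array","items":{"type":"number"}},"grip_force":{"type":"number"}},"required":["rotation","travel","hand"]}

```bash
mkdir -p pics
cat > h.py <<'E'
from bench import *
import numpy as np, cv2
from scipy.spatial.transform import Rotation as R
def rot(q): return R.from_quat([q[1],q[2],q[3],q[0]])
def cloud(name):
    c=get_calibration(name); im,d=snapshot(name)
    K=np.array(c["intrinsics"]); v,u=np.mgrid[0:480,0:640]
    p=cv2.undistortPoints(np.stack([u,v],-1).reshape(-1,1,2).astype(float),K,np.array(c["dist"])).reshape(480,640,2)
    P=np.dstack([p*d[...,None],d]); W=rot(c["attitude"]).apply(P.reshape(-1,3)).reshape(480,640,3)+np.array(c["xyz"])
    W[d==0]=np.nan
    return im,W
E
python3 - <<'E'
from h import *
s=state();print(s)
for n in("scene","top"):
    im,W=cloud(n);np.savez(n,im=im,W=W);cv2.imwrite(f"pics/{n}0.png",im[...,::-1]);print(n,get_calibration(n)["xyz"],np.isnan(W[...,0]).mean())
E
```

```text
{'t': 0.0, 'joints': array([-1.32942798e+00,  1.31163118e-01,  1.48928721e+00, -1.75512266e-05,
        1.52302058e+00, -8.54351787e-02]), 'dq': array([-0.00155907, -0.00084527,  0.00024049,  0.00099544, -0.00086975,
       -0.00017851]), 'joint_efforts': array([ 3.36875182e-04, -5.69405580e+01, -5.00541902e+01, -2.15644295e-04,
        1.45884676e-02,  2.92682785e-05]), 'ee_pos': array([ 0.19247092, -0.56769887,  0.23023893]), 'eef_rot': array([-9.35589658e-04,  9.86679105e-01,  1.62675943e-01, -8.18848079e-05]), 'force': array([-0.73385716,  0.77003183, -0.18901916]), 'torque': array([-0.00577105, -0.01281609,  0.01119561]), 'grip_force': 0.0, 'gripper_width': 0.08516250327023775}
scene [1.43730526 0.99673123 1.02701955] 0.04810546875
top [ 0.53636866 -0.07489968  1.32910927] 0.003841145833333333
```

View pics/top0.png

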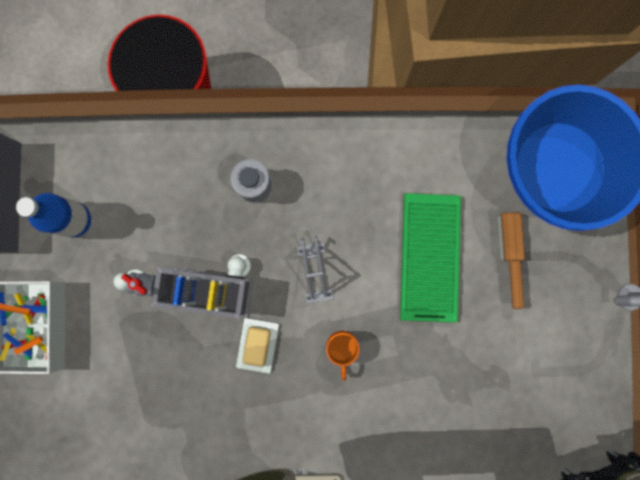

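View pics/scene0.png

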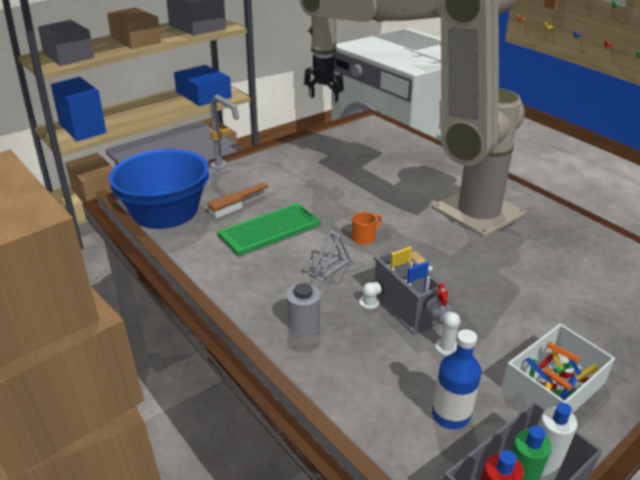

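Top view: red handle about (132,284), blue bar (178,290), yellow (213,294), outlet (237,264), stand (316,268), washboard (431,258), mug (342,348), dish (258,345), tin (250,179), brush (512,260). Image up is world +x and left is +y. The scene view shows the same layout, with the robot out of the way.

```bash
cat > m.py <<'E'
from h import *
D=np.load("top.npz");im,W=D["im"],D["W"];S=np.load("scene.npz")
def masks(im):
    h=cv2.cvtColor(im,cv2.COLOR_RGB2HSV);H,s,v=[h[...,i].astype(int) for i in range(3)]
    return dict(red=((H<5)|(H>174))&(s>150)&(v>60),blue=(H>100)&(H<125)&(s>150),yel=(H>20)&(H<32)&(s>150),green=(H>55)&(H<80)&(s>120))
def box(P,lab):
    xy=P[:,:2].astype(np.float32);r=cv2.minAreaRect(xy*1000)
    print(lab,len(P),"rect c",np.round(r[0],1),"sz",np.round(r[1],1),"ang",round(r[2],1),"z",np.round(np.percentile(P[:,2],[5,50,95]),3),"mean",np.round(P.mean(0),4))
    C=np.cov((xy-xy.mean(0)).T);w,V=np.linalg.eigh(C);print("   axis deg",np.round(np.degrees(np.arctan2(V[1,1],V[0,1])),1))
for n,(i,w) in dict(top=(im,W),scene=(S["im"],S["W"])).items():
    m=masks(i);ok=np.isfinite(w[...,0])
    reg=ok&(w[...,0]>.2)&(w[...,0]<.9)&(w[...,1]<.6)&(w[...,1]>-.5)
    for k,zr in dict(red=(.125,.16),blue=(.145,.17),yel=(.145,.17),green=(.012,.03)).items():
        P=w[m[k]&reg&(w[...,2]>zr[0])&(w[...,2]<zr[1])]
        if k in("blue","yel","red"): P=P[(np.abs(P[:,1]-.3)<.25)]
        if len(P)>5: box(P,n+" "+k)
# grey trap rim, z 105-122
P=W[(W[...,2]>.107)&(W[...,2]<.121)&np.isfinite(W[...,2])];P=P[(P[:,0]>.3)&(P[:,0]<.6)&(P[:,1]>.05)&(P[:,1]<.35)];box(P,"rim")
for n,w in(("top",W),("scene",S["W"])):
    P=w[np.isfinite(w[...,2])&(w[...,2]>.012)&(w[...,2]<.14)];P=P[(P[:,0]>.38)&(P[:,0]<.62)&(P[:,1]>-.1)&(P[:,1]<.08)]
    box(P,n+" stand")
    for lo in(.012,.03,.05,.07,.09,.105):
        q=P[(P[:,2]>lo)&(P[:,2]<lo+.02)];print("   z",lo,len(q),np.round(q.mean(0),3) if len(q) else "",np.round(q.min(0)[:2],3),np.round(q.max(0)[:2],3)) if len(q) else 0
cv2.imwrite("pics/crop0.png",cv2.resize(im[225:325,100:360,::-1],None,fx=3,fy=3,interpolation=cv2.INTER_CUBIC))
E
python3 m.py
```

```text
top red 166 rect c [545.5 314.7] sz [55.8 21.4] ang 44.7 z [0.133 0.145 0.15 ] mean [0.5445 0.3122 0.1438]
   axis deg 51.7
top blue 780 rect c [617.3 372. ] sz [373.   77.2] ang 58.9 z [0.147 0.156 0.168] mean [0.663  0.4403 0.1569]
   axis deg 58.4
top yel 138 rect c [520.  154.4] sz [ 9.5 55.4] ang 81.4 z [0.147 0.155 0.16 ] mean [0.5201 0.1535 0.1547]
   axis deg 171.2
top green 7063 rect c [564.9 105.5] sz [ 296.9 1015.7] ang 4.5 z [0.014 0.019 0.024] mean [ 0.598  -0.3169  0.0194]
   axis deg 175.3
scene red 128 rect c [544.7 319.7] sz [61.  20.8] ang 41.2 z [0.131 0.144 0.148] mean [0.5498 0.3235 0.1418]
   axis deg 53.5
scene blue 732 rect c [624.5 375.6] sz [376.7  77.5] ang 61.1 z [0.146 0.155 0.168] mean [0.6857 0.4765 0.1561]
   axis deg 58.6
scene yel 101 rect c [520.7 158.2] sz [15.1 56.2] ang 85.1 z [0.146 0.153 0.159] mean [0.5208 0.1576 0.1527]
   axis deg 170.9
scene green 2369 rect c [589.7 104.6] sz [296.2 986.2] ang 1.2 z [0.014 0.02  0.025] mean [ 0.6049 -0.3092  0.0199]
   axis deg 176.3
rim 1344 rect c [529.4 217.4] sz [247.6  82.8] ang 81.5 z [0.109 0.115 0.1
[... 426 characters left out ...]
 [ 0.599 -0.033]
   z 0.09 85 [ 0.566 -0.056  0.1  ] [ 0.545 -0.076] [ 0.586 -0.036]
   z 0.105 100 [ 0.562 -0.056  0.113] [ 0.55  -0.074] [ 0.574 -0.036]
scene stand 754 rect c [476.6 -44.4] sz [150.2 273.5] ang 66.0 z [0.013 0.052 0.11 ] mean [ 0.5089 -0.0623  0.0545]
   axis deg -169.1
   z 0.012 202 [ 0.495 -0.065  0.02 ] [ 0.381 -0.099] [ 0.62  -0.023]
   z 0.03 163 [ 0.486 -0.065  0.04 ] [ 0.38  -0.099] [0.619 0.079]
   z 0.05 190 [ 0.494 -0.066  0.059] [ 0.382 -0.099] [ 0.61  -0.024]
   z 0.07 95 [ 0.537 -0.058  0.079] [ 0.383 -0.094] [ 0.595 -0.028]
   z 0.09 78 [ 0.564 -0.052  0.099] [ 0.542 -0.074] [ 0.584 -0.031]
   z 0.105 57 [ 0.561 -0.052  0.113] [ 0.55  -0.072] [ 0.573 -0.034]
```

View pics/crop0.png

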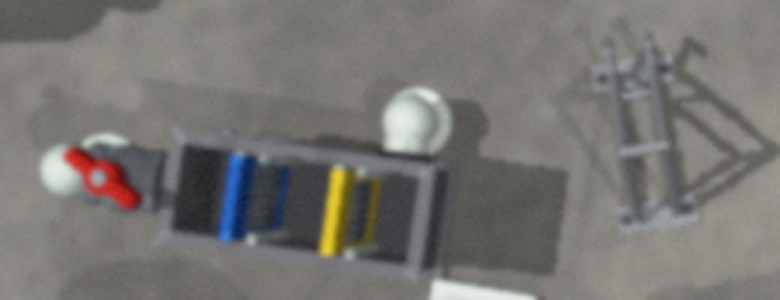

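The crop shows the handle running (72,155)–(135,203), i.e. part-way open already. The stand's wires have their high ends at the top of the picture (towards world +x) and the ledge at (655,220). Next I'll tighten the regions to get clean numbers.

```bash
cat > m2.py <<'E'
from h import *
import m
print("=====")
def sel(w,k,x,y,z): 
    q=np.isfinite(w[...,0])&(w[...,0]>x[0])&(w[...,0]<x[1])&(w[...,1]>y[0])&(w[...,1]<y[1])&(w[...,2]>z[0])&(w[...,2]<z[1])
    return w[q&k] if k is not None else w[q]
for n,i,w in(("top",m.im,m.W),("scene",m.S["im"],m.S["W"])):
    mm=m.masks(i)
    m.box(sel(w,mm["blue"],(.45,.6),(.19,.27),(.14,.17)),n+" blue")
    m.box(sel(w,mm["green"],(.35,.8),(-.45,-.18),(.01,.03)),n+" green")
    P=sel(w,None,(.46,.6),(-.1,-.01),(.05,.125))
    # sloped wire plane: x cosa + y sina = c + z*tan35
    best=None
    for it in range(4):
        A=np.c_[P[:,1],P[:,2],np.ones(len(P))];c,*_=np.linalg.lstsq(A,P[:,0],rcond=None)
        r=P[:,0]-A@c;P=P[np.abs(r)<max(.006,1.5*r.std())]
    print(n,"wire fit x=",np.round(c,4),len(P),"rms",r.std(),"yaw(deg)",np.degrees(np.arctan(-c[0])),"slope",np.degrees(np.arctan(c[1])))
    a=np.arctan(-c[0]);t=P[:,0]*-np.sin(a)+P[:,1]*np.cos(a)
    print("  lateral pct",np.round(np.percentile(t,[2,25,50,75,98]),4),"x at z=.09:",c[0]*np.mean(P[:,1])+c[1]*.09+c[2],"ymean",P[:,1].mean())
    for f in(0,4,6,8):
        a=np.radians(f);t=np.sort(P[:,0]*-np.sin(a)+P[:,1]*np.cos(a));g=t>t.mean();print("  yaw",f,"two-line spread",np.round(t[g].std()+t[~g].std(),4),np.round([t[g].mean(),t[~g].mean()],4))
    m.box(sel(w,None,(.62,.8),(.0,.2),(.1,.13)),n+" tin")
E
python3 m2.py | sed -n '/=====/,$p'
```

```text
=====
top blue 157 rect c [530.2 222.5] sz [ 9.7 55.3] ang 80.4 z [0.143 0.155 0.16 ] mean [0.53   0.2211 0.1538]
   axis deg 171.1
top green 7136 rect c [ 599.  -318.5] sz [130.3 287.4] ang 87.1 z [0.014 0.019 0.024] mean [ 0.5981 -0.3178  0.0193]
   axis deg 177.1
top wire fit x= [0.2237 0.332  0.5382] 147 rms 0.007412690803847568 yaw(deg) -12.609414981322503 slope 18.36737144098153
  lateral pct [0.0416 0.0502 0.0608 0.0771 0.0882] x at z=.09: 0.5547128230779246 ymean -0.05992258615098288
  yaw 0 two-line spread 0.0111 [-0.0463 -0.0716]
  yaw 4 two-line spread 0.0106 [-0.085  -0.1098]
  yaw 6 two-line spread 0.0103 [-0.1042 -0.1287]
  yaw 8 two-line spread 0.0101 [-0.1235 -0.1476]
top tin 539 rect c [764.5  79.8] sz [77.5 69.5] ang 89.2 z [0.1   0.113 0.119] mean [0.7678 0.0804 0.1098]
   axis deg 77.1
scene blue 135 rect c [530.2 224.9] sz [14.4 60.9] ang 84.3 z [0.141 0.151 0.158] mean [0.532  0.2266 0.1502]
   axis deg 171.9
scene green 2420 rect c [ 599.  -315.2] sz [140.4 291.5] ang 86.6 z [0.014 0.02  0.025] mean [ 0.605  -0.3088  0.0197]
   axis deg 177.2
scene wire fit x= [-0.1327 -0.6554  0.6287] 169 rms 0.0035773451632956626 yaw(deg) 7.556925901489625 slope -33.2389746009888
  lateral pct [-0.1465 -0.1395 -0.1196 -0.1113 -0.1072] x at z=.09: 0.5762479785833855 ymean -0.04925862282664674
  yaw 0 two-line spread 0.0096 [-0.0365 -0.0638]
  yaw 4 two-line spread 0.0092 [-0.0767 -0.1039]
  yaw 6 two-line spread 0.009 [-0.0969 -0.1241]
  yaw 8 two-line spread 0.0088 [-0.1169 -0.1441]
scene tin 334 rect c [763.5  84.8] sz [69.6 79.7] ang 0.4 z [0.1   0.113 0.118] mean [0.7697 0.0898 0.11  ]
   axis deg 125.2
```

>>> {"op": "play_rows", "data": {
  "rotation": [
    [0,0,-0.075],
    [0,0,-0.075],
    [0,0,-0.075],
    [0,0,-0.075],
    [0,0,-0.077],
    [0,0,0],
    [0,0,0],
    [0,0,0],
    [0,0,0],
    [0,0,0]
  ],
  "travel": [
    [0,0,0],
    [0,0,0],
    [0,0,0],
    [0,0,0],
    [0,0,0],
    [0.9,-0.25,0],
    [0.9,-0.25,0],
    [0.9,-0.25,0],
    [0.9,-0.25,0],
    [0.9,-0.25,0]
  ],
  "hand": [0.3,0.3,0.3,0.3,0.3,0.3,0.3,0.3,0.3,0.3],
  "grip_force": 40
}}

```text
t: 0.93
ee_pos: [0.2361, -0.4586, 0.2307]
eef_rot: [-0.001, 0.896, 0.443, 0.0]
force: [0.4, -1.1, -0.3]
gripper_width: 0.0594
grip_force: 0.0
```

>>> {"op": "play_rows", "data": {
  "rotation": [
    [0,0,0],
    [0,0,0],
    [0,0,0],
    [0,0,0],
    [0,0,0],
    [0,0,0],
    [0,0,0],
    [0,0,0],
    [0,0,0],
    [0,0,0]
  ],
  "travel": [
    [0.9,-0.25,0],
    [0.9,-0.25,0],
    [0.9,-0.25,0],
    [0.9,-0.25,0],
    [0.9,-0.25,0],
    [0.9,-0.25,0],
    [0.9,-0.25,0],
    [0.9,-0.25,0],
    [0.9,-0.25,0],
    [0.9,-0.25,0]
  ],
  "hand": [0.3,0.3,0.3,0.3,0.3,0.3,0.3,0.3,0.3,0.3]
}}

```text
t: 1.77
ee_pos: [0.3229, -0.2418, 0.231]
eef_rot: [-0.0, 0.896, 0.443, -0.0]
force: [-0.7, -0.4, 0.6]
gripper_width: 0.0597
grip_force: 0.0
```

>>> {"op": "play_rows", "data": {
  "rotation": [
    [0,0,0],
    [0,0,0],
    [0,0,0],
    [0,0,0],
    [0,0,0],
    [0,0,0],
    [0,0,0],
    [0,0,0],
    [0,0,0],
    [0,0,0]
  ],
  "travel": [
    [0.9,-0.25,0],
    [0.9,-0.25,0],
    [0.9,-0.25,0],
    [0.9,-0.25,0],
    [0.9,-0.25,0],
    [0.9,-0.25,0],
    [0.9,-0.25,0],
    [0.9,-0.25,0],
    [0.9,-0.25,0],
    [0.9,-0.25,0]
  ],
  "hand": [0.3,0.3,0.3,0.3,0.3,0.3,0.3,0.3,0.3,0.3]
}}

```text
t: 2.6
ee_pos: [0.4097, -0.025, 0.231]
eef_rot: [-0.0, 0.896, 0.444, -0.0]
force: [-0.2, -0.0, 0.2]
gripper_width: 0.0598
grip_force: 0.0
```

>>> {"op": "play_rows", "data": {
  "rotation": [
    [0,0,0],
    [0,0,0],
    [0,0,0],
    [0,0,0],
    [0,0,0],
    [0,0,0],
    [0,0,0],
    [0,0,0],
    [0,0,0],
    [0,0,0]
  ],
  "travel": [
    [0.9,-0.25,0],
    [0.9,-0.25,0],
    [0.9,-0.25,0],
    [0.9,-0.25,0],
    [0.9,-0.25,0],
    [0.9,-0.25,0],
    [0.9,-0.25,0],
    [0.9,-0.25,0],
    [0.9,-0.25,0],
    [0,0,0]
  ],
  "hand": [0.3,0.3,0.3,0.3,0.3,0.3,0.3,0.3,0.3,0.3]
}}

```text
t: 3.43
ee_pos: [0.4882, 0.1719, 0.2306]
eef_rot: [-0.001, 0.896, 0.445, -0.0]
force: [0.5, 0.7, -0.8]
gripper_width: 0.0597
grip_force: 0.0
```

```bash
cat >> h.py <<'E'
def go(p,yaw=None,rotm=None):
    """shift (units) in present tool axes, and rotvec (units) to target"""
    s=state();r=rot(s["eef_rot"]);d=r.inv().apply(np.array(p)-s["ee_pos"])/.025
    t=R.from_matrix(rotm) if rotm is not None else R.from_euler("z",yaw,degrees=True)*R.from_euler("x",180,degrees=True)
    dr=r.inv()*t
    d2=t.inv().apply(np.array(p)-s["ee_pos"])/.025
    print("t",round(s["t"],2),"pos",np.round(s["ee_pos"],4),"axes x",np.round(r.as_matrix()[:,0],3),"z",np.round(r.as_matrix()[:,2],3),"w",round(s["gripper_width"],4),"F",np.round(s["force"],1),"gf",s["grip_force"],"q",np.round(s["joints"],2))
    print("  shift now-axes",np.round(d,2),"shift target-axes",np.round(d2,2),"rot",np.round(dr.as_rotvec()/(np.pi/2),3))
E
python3 -c "
from h import *
go([.545,.317,.121],52.6)
im,W=cloud('wrist');cv2.imwrite('pics/w1.png',im[...,::-1]);np.savez('w1',im=im,W=W)"
```

```text
t 3.43 pos [0.4882 0.1719 0.2306] axes x [0.605 0.796 0.001] z [-0.001  0.001 -1.   ] w 0.0597 F [ 0.5  0.7 -0.8] gf 0.0 q [ 0.24 -0.09  1.72  0.    1.52  0.89]
  shift now-axes [ 5.99 -1.69  4.39] shift target-axes [ 5.99 -1.72  4.39] rot [-0.001 -0.     0.002]
```

View pics/w1.png

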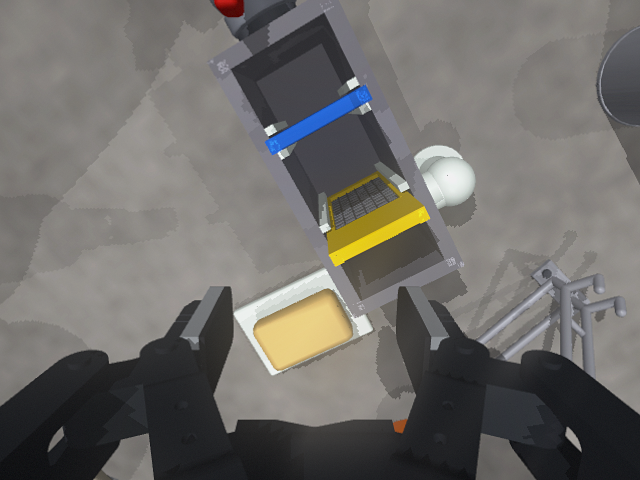

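The wrist view shows the blue bar at about (318,120), yellow at (378,235), the dish at (300,330) and the handle just coming in at (228,5). I'll move nearer and measure the handle.

>>> {"op": "play_rows", "data": {
  "rotation": [
    [0,0,0],
    [0,0,0],
    [0,0,0],
    [0,0,0],
    [0,0,0],
    [0,0,0]
  ],
  "travel": [
    [0.6,-0.3,0],
    [0.6,-0.3,0],
    [0.6,-0.3,0],
    [0.6,-0.3,0],
    [0.6,-0.3,0],
    [0,0,0]
  ],
  "hand": [0.3,0.3,0.3,0.3,0.3,0.3]
}}

```text
t: 3.98
ee_pos: [0.5032, 0.2526, 0.2309]
eef_rot: [-0.0, 0.896, 0.444, -0.0]
force: [0.2, 0.0, -0.4]
gripper_width: 0.0596
grip_force: 0.0
```

```bash
cat > m3.py <<'E'
from h import *
import m
print("=====")
from m2 import sel
im,W=cloud("wrist");np.savez("w2",im=im,W=W)
D=np.load("w1.npz")
for n,i,w in(("w1",D["im"],D["W"]),("w2",im,W)):
    mm=m.masks(i)
    for k,x,y,z in(("red",(.49,.6),(.26,.38),(.138,.16)),("blue",(.45,.6),(.19,.27),(.15,.17)),("yel",(.45,.6),(.12,.19),(.15,.17))):
        P=sel(w,mm[k],x,y,z)
        if len(P)>50:m.box(P,n+" "+k)
go([.545,.317,.121],52.6)
E
python3 m3.py | awk '/=====/{n=0}{a[n++]=$0}END{for(i=0;i<n;i++)print a[i]}'
```

```text
=====
top blue 157 rect c [530.2 222.5] sz [ 9.7 55.3] ang 80.4 z [0.143 0.155 0.16 ] mean [0.53   0.2211 0.1538]
   axis deg 171.1
top green 7136 rect c [ 599.  -318.5] sz [130.3 287.4] ang 87.1 z [0.014 0.019 0.024] mean [ 0.5981 -0.3178  0.0193]
   axis deg 177.1
top wire fit x= [0.2237 0.332  0.5382] 147 rms 0.007412690803847568 yaw(deg) -12.609414981322503 slope 18.36737144098153
  lateral pct [0.0416 0.0502 0.0608 0.0771 0.0882] x at z=.09: 0.5547128230779246 ymean -0.05992258615098288
  yaw 0 two-line spread 0.0111 [-0.0463 -0.0716]
  yaw 4 two-line spread 0.0106 [-0.085  -0.1098]
  yaw 6 two-line spread 0.0103 [-0.1042 -0.1287]
  yaw 8 two-line spread 0.0101 [-0.1235 -0.1476]
top tin 539 rect c [764.5  79.8] sz [77.5 69.5] ang 89.2 z [0.1   0.113 0.119] mean [0.7678 0.0804 0.1098]
   axis deg 77.1
scene blue 135 rect c [530.2 224.9] sz [14.4 60.9] ang 84.3 z [0.141 0.151 0.158] mean [0.532  0.2266 0.1502]
   axis deg 171.9
scene green 2420 rect c [ 599.  -315.2] sz [140.4 291.5] ang 86.6 z [0.014 0.02  0.025] mean [ 0.605  -0.3088  0.0197]
   axis deg 177.2
scene wire fit x= 
[... 856 characters left out ...]
2 0.156 0.157] mean [0.5179 0.154  0.1555]
   axis deg 171.3
w2 red 2849 rect c [542.  316.2] sz [58.7 22.8] ang 65.2 z [0.143 0.145 0.147] mean [0.5426 0.317  0.1453]
   axis deg 52.6
w2 blue 1712 rect c [527.7 222.7] sz [ 8.8 57.7] ang 81.1 z [0.151 0.156 0.157] mean [0.5285 0.2234 0.1554]
   axis deg 171.4
w2 yel 452 rect c [517.4 153.8] sz [ 9.3 57.5] ang 81.3 z [0.151 0.156 0.157] mean [0.5177 0.1549 0.1552]
   axis deg 172.6
t 4.03 pos [0.5031 0.2513 0.2308] axes x [ 0.606  0.796 -0.001] z [-0.001 -0.001 -1.   ] w 0.0601 F [ 0.1 -1.  -0.9] gf 0.0 q [ 0.37  0.03  1.59 -0.    1.52  1.02]
  shift now-axes [ 3.11 -0.26  4.39] shift target-axes [ 3.1  -0.26  4.39] rot [-0.     0.001  0.001]
```

>>> {"op": "play_rows", "data": {
  "rotation": [
    [0,0,0],
    [0,0,0],
    [0,0,0],
    [0,0,0],
    [0,0,0],
    [0,0,0],
    [0,0,0],
    [0,0,0],
    [0,0,0]
  ],
  "travel": [
    [0.76,-0.08,0],
    [0.76,-0.08,0],
    [0.76,-0.08,0],
    [0.76,-0.08,0],
    [0,0,0.9],
    [0,0,0.9],
    [0,0,0.9],
    [0,0,0.9],
    [0,0,0.79]
  ],
  "hand": [0.5,0.5,0.5,0.5,0.5,0.5,0.5,0.5,0.5]
}}

```text
t: 4.78
ee_pos: [0.5427, 0.3146, 0.1198]
eef_rot: [0.0, 0.896, 0.443, -0.001]
force: [0.1, -0.1, 0.5]
gripper_width: 0.0425
grip_force: 0.0
```

>>> {"op": "play_rows", "data": {
  "rotation": [
    [0,0,0],
    [0,0,0],
    [0,0,0],
    [0,0,0],
    [0,0,0],
    [0,0,0],
    [0,0,0],
    [0,0,0]
  ],
  "travel": [
    [0,0,0],
    [0,0,0],
    [0,0,0],
    [0,0,0],
    [0,0,0],
    [0,0,0],
    [0,0,0],
    [0,0,0]
  ],
  "hand": [1,1,1,1,1,1,1,1]
}}

```text
t: 5.45
ee_pos: [0.5424, 0.316, 0.1221]
eef_rot: [-0.0, 0.896, 0.444, -0.001]
force: [-4.4, -1.3, -5.7]
gripper_width: 0.011
grip_force: 42.3
```

>>> {"op": "play_rows", "data": {
  "rotation": [
    [0,0,0.07],
    [0,0,0.07],
    [0,0,0.07],
    [0,0,0.07],
    [0,0,0.07],
    [0,0,0.07],
    [0,0,0.07],
    [0,0,0.07],
    [0,0,0.07],
    [0,0,0.05]
  ],
  "travel": [
    [0,0,0],
    [0,0,0],
    [0,0,0],
    [0,0,0],
    [0,0,0],
    [0,0,0],
    [0,0,0],
    [0,0,0],
    [0,0,0],
    [0,0,0]
  ],
  "hand": [1,1,1,1,1,1,1,1,1,1]
}}

```text
t: 6.28
ee_pos: [0.5419, 0.3169, 0.1221]
eef_rot: [-0.0, 0.997, -0.077, -0.001]
force: [-6.7, 3.6, -5.2]
gripper_width: 0.0112
grip_force: 42.3
```

>>> {"op": "play_rows", "data": {
  "rotation": [
    [0,0,0.015],
    [0,0,0],
    [0,0,0]
  ],
  "travel": [
    [0,0,0],
    [0,0,0],
    [0,0,0]
  ],
  "hand": [1,1,1]
}}

```text
t: 6.53
ee_pos: [0.5419, 0.3169, 0.1221]
eef_rot: [-0.0, 0.996, -0.086, -0.001]
force: [-6.1, 3.4, -5.2]
gripper_width: 0.0113
grip_force: 42.7
```

```bash
python3 -c "
from h import *
go([.5424,.3167,.25],-8.7);print(state()['torque'])"
```

```text
t 6.53 pos [0.5419 0.3169 0.1221] axes x [ 0.985 -0.171 -0.002] z [-0.002  0.    -1.   ] w 0.0113 F [-6.1  3.4 -5.2] gf 42.65599608421326 q [0.45 0.28 1.52 0.   1.34 2.19]
  shift now-axes [ 0.01  0.   -5.12] shift target-axes [ 0.02  0.   -5.12] rot [ 0.     0.001 -0.013]
[0.27881861 1.0684544  0.44470108]
```

>>> {"op": "play_rows", "data": {
  "rotation": [
    [0,0,0],
    [0,0,0],
    [0,0,0],
    [0,0,-0.013],
    [0,0,0],
    [0,0,0],
    [0,0,0],
    [0,0,0],
    [0,0,0]
  ],
  "travel": [
    [0,0,0],
    [0,0,0],
    [0,0,0],
    [0,0,0],
    [0,0,-0.8],
    [0,0,-0.8],
    [0,0,-0.8],
    [0,0,-0.6],
    [0,0,0]
  ],
  "hand": [0.5,0.5,0.5,0.5,0.5,0.5,0.5,0.5,0.5]
}}

```text
t: 7.28
ee_pos: [0.5456, 0.3174, 0.2019]
eef_rot: [-0.002, 0.997, -0.076, 0.003]
force: [0.6, 0.5, 1.6]
gripper_width: 0.0424
grip_force: 0.0
```

>>> {"op": "play_rows", "data": {
  "rotation": [
    [0,0,0],
    [0,0,0],
    [0,0,0],
    [0,0,0],
    [0,0,0],
    [0,0,0]
  ],
  "travel": [
    [0,0.75,0],
    [0,0.75,0],
    [0,0.75,0],
    [0,0.75,0],
    [0,0.8,0],
    [0,0,0]
  ],
  "hand": [0.5,0.5,0.5,0.5,0.5,0.5]
}}

```text
t: 7.78
ee_pos: [0.5285, 0.2195, 0.196]
eef_rot: [0.001, 0.997, -0.077, -0.0]
force: [0.6, -0.0, 0.3]
gripper_width: 0.0427
grip_force: 0.0
```

```bash
python3 -c "
from h import *
go([.5278,.2225,.125],-8.7)
im,W=cloud('top');import m
P=W[m.masks(im)['red']&(W[...,2]>.137)&(W[...,1]>.2)&(W[...,1]<.4)&(W[...,0]<.65)&(W[...,0]>.4)];m.box(P,'valve')" | tail -4
```

```text
z 0.05 190 [ 0.494 -0.066  0.059] [ 0.382 -0.099] [ 0.61  -0.024]
   z 0.07 95 [ 0.537 -0.058  0.079] [ 0.383 -0.094] [ 0.595 -0.028]
   z 0.09 78 [ 0.564 -0.052  0.099] [ 0.542 -0.074] [ 0.584 -0.031]
   z 0.105 57 [ 0.561 -0.052  0.113] [ 0.55  -0.072] [ 0.573 -0.034]Traceback (most recent call last):
  File "<string>", line 5, in <module>
    P=W[m.masks(im)['red']&(W[...,2]>.137)&(W[...,1]>.2)&(W[...,1]<.4)&(W[...,0]<.65)&(W[...,0]>.4)];m.box(P,'valve')
                                                                                                     ~~~~~^^^^^^^^^^^
  File "m.py", line 8, in box
    print(lab,len(P),"rect c",np.round(r[0],1),"sz",np.round(r[1],1),"ang",round(r[2],1),"z",np.round(np.percentile(P[:,2],[5,50,95]),3),"mean",np.round(P.mean(0),4))
                                                                                                      ~~~~~~~~~~~~~^^^^^^^^^^^^^^^^^^
    return _quantile_unchecked(
        a, q, axis, out, overwrite_input, method, keepdims, weights)
    return _ureduce(a,
                    func=_quantile_ureduce_func,
    ...<5 lines>...
                    overwrite_input=overwrite_input,
                    method=method)
    r = func(a, **kwargs)
    result = _quantile(arr,
                       quantiles=q,
    ...<2 lines>...
                       out=out,
                       weights=wgt)
    slices_having_nans = np.isnan(arr[-1, ...])
                                  ~~~^^^^^^^^^
IndexError: index -1 is out of bounds for axis 0 with size 0
```

```bash
(sed -n '/^def masks/,/^for n/p' m.py | sed '$d'; sed -n '/^def sel/,/^    return/p' m2.py) >> h.py; python3 -c "
from h import *
go([.5278,.2225,.125],-8.7)
for n in('wrist','scene'):
    im,W=cloud(n);M=masks(im)
    for k,x,y,z in(('red',(.48,.6),(.26,.38),(.137,.16)),('blue',(.45,.6),(.19,.27),(.15,.17))):
        P=sel(W,M[k],x,y,z);box(P,n+k) if len(P)>20 else print(n,k,len(P))"
```

```text
t 7.83 pos [0.5288 0.221  0.1962] axes x [ 0.988 -0.153 -0.   ] z [-0. -0. -1.] w 0.0425 F [1.  0.3 0.1] gf 0.0 q [ 0.31  0.08  1.61 -0.    1.46  2.03]
  shift now-axes [-0.05 -0.05  2.85] shift target-axes [-0.05 -0.05  2.85] rot [ 0.     0.    -0.001]
wristred 3520 rect c [542.4 315.9] sz [23.3 59.1] ang 68.5 z [0.139 0.145 0.147] mean [0.5442 0.3139 0.1443]
   axis deg 171.0
wristblue 1932 rect c [527.8 222.6] sz [ 7.5 58.7] ang 81.3 z [0.155 0.156 0.157] mean [0.5296 0.2222 0.1559]
   axis deg 171.3
scenered 118 rect c [545.2 319.8] sz [20.8 56.2] ang 68.1 z [0.139 0.144 0.148] mean [0.5469 0.3214 0.1435]
   axis deg 169.8
sceneblue 71 rect c [530.2 225.9] sz [11.8 52.3] ang 80.5 z [0.151 0.155 0.159] mean [0.5314 0.2264 0.1551]
   axis deg 170.3
```

Handle axis is 171° against 171.3° across the pipe, so the valve is shut. Now to grasp the blue bar.

>>> {"op": "play_rows", "data": {
  "rotation": [
    [0,0,0],
    [0,0,0],
    [0,0,0],
    [0,0,0],
    [0,0,0],
    [0,0,0]
  ],
  "travel": [
    [-0.05,-0.05,0.6],
    [0,0,0.6],
    [0,0,0.6],
    [0,0,0.6],
    [0,0,0.45],
    [0,0,0]
  ],
  "hand": [0.5,0.5,0.5,0.5,0.5,0.5]
}}

```text
t: 8.43
ee_pos: [0.5259, 0.2242, 0.122]
eef_rot: [0.001, 0.997, -0.076, -0.002]
force: [-0.3, -0.0, -1.4]
gripper_width: 0.0428
grip_force: 0.0
```

>>> {"op": "play_rows", "data": {
  "rotation": [
    [0,0,0],
    [0,0,0],
    [0,0,0],
    [0,0,0],
    [0,0,0],
    [0,0,0],
    [0,0,0],
    [0,0,0],
    [0,0,0]
  ],
  "travel": [
    [0,0,0],
    [0,0,0],
    [0,0,0],
    [0,0,0],
    [0,0,0],
    [0,0,0],
    [0,0,0],
    [0,0,0],
    [0,0,0]
  ],
  "hand": [1,1,1,1,1,1,1,1,1],
  "grip_force": 50
}}

```text
t: 9.18
ee_pos: [0.5287, 0.2243, 0.1267]
eef_rot: [-0.0, 0.997, -0.076, 0.001]
force: [0.0, -0.2, 6.1]
gripper_width: 0.0074
grip_force: 49.8
```

>>> {"op": "play_rows", "data": {
  "rotation": [
    [0,0,0],
    [0,0,0],
    [0,0,0],
    [0,0,0]
  ],
  "travel": [
    [0,0,-0.2],
    [0,0,-0.2],
    [0,0,-0.2],
    [0,0,-0.2]
  ],
  "hand": [1,1,1,1]
}}

```text
t: 9.52
ee_pos: [0.5276, 0.224, 0.1457]
eef_rot: [0.0, 0.997, -0.076, -0.0]
force: [0.7, -0.4, -0.9]
gripper_width: 0.0075
grip_force: 48.9
```

>>> {"op": "play_rows", "data": {
  "rotation": [
    [0,0,0],
    [0,0,0],
    [0,0,0],
    [0,0,0],
    [0,0,0],
    [0,0,0],
    [0,0,0],
    [0,0,0],
    [0,0,0],
    [0,0,0]
  ],
  "travel": [
    [0,0,-0.5],
    [0,0,-0.7],
    [0,0,-0.7],
    [0,0,-0.7],
    [0,0,-0.7],
    [0,0,-0.7],
    [0,0,-0.7],
    [0,0,-0.7],
    [0,0,-0.8],
    [0,0,0]
  ],
  "hand": [1,1,1,1,1,1,1,1,1,1]
}}

```text
t: 10.35
ee_pos: [0.5293, 0.2245, 0.3064]
eef_rot: [-0.001, 0.997, -0.076, 0.004]
force: [0.1, 0.2, -0.2]
gripper_width: 0.0073
grip_force: 49.0
```

```bash
python3 -c "
from h import *
go([.42,-.06,.30],90)
np.savez('top2',**dict(zip(('im','W'),cloud('top'))))
im,W=cloud('scene');M=masks(im)
for k,x,y,z in(('red',(.48,.6),(.26,.38),(.137,.16)),('yel',(.45,.6),(.1,.2),(.15,.17)),('blue',(.45,.6),(.19,.27),(.15,.4))):
    P=sel(W,M[k],x,y,z);box(P,k) if len(P)>20 else print(n,k,len(P))"
```

```text
t 10.35 pos [0.5293 0.2245 0.3064] axes x [ 0.988 -0.152  0.007] z [ 0.007  0.002 -1.   ] w 0.0073 F [ 0.1  0.2 -0.2] gf 48.96939754486084 q [0.31 0.04 1.45 0.   1.65 2.04]
  shift now-axes [-2.6  11.91  0.2 ] shift target-axes [-11.38  -4.37   0.25] rot [ 0.002 -0.005 -1.097]
red 125 rect c [544.6 321.6] sz [18.6 60.3] ang 76.6 z [0.138 0.144 0.148] mean [0.5476 0.3214 0.1437]
   axis deg 170.7
yel 60 rect c [520.9 156.5] sz [12.2 48.8] ang 81.0 z [0.151 0.155 0.159] mean [0.5231 0.1575 0.1551]
   axis deg 170.9
blue 322 rect c [531.  228.3] sz [54.9 41.8] ang 35.6 z [0.19  0.297 0.333] mean [0.5386 0.2273 0.2755]
   axis deg 170.8
```

>>> {"op": "play_rows", "data": {
  "rotation": [
    [0,0,-0.074],
    [0,0,-0.074],
    [0,0,-0.074],
    [0,0,-0.074],
    [0,0,-0.074],
    [0,0,-0.074],
    [0,0,-0.074],
    [0,0,-0.074],
    [0,0,-0.074],
    [0,0,-0.074]
  ],
  "travel": [
    [0,0,0],
    [0,0,0],
    [0,0,0],
    [0,0,0],
    [0,0,0],
    [0,0,0],
    [0,0,0],
    [0,0,0],
    [0,0,0],
    [0,0,0]
  ],
  "hand": [1,1,1,1,1,1,1,1,1,1]
}}

```text
t: 11.28
ee_pos: [0.527, 0.2238, 0.2984]
eef_rot: [-0.0, 0.874, 0.486, -0.001]
force: [-0.0, 0.0, -0.8]
gripper_width: 0.0071
grip_force: 48.9
```

>>> {"op": "play_rows", "data": {
  "rotation": [
    [0,0,-0.074],
    [0,0,-0.074],
    [0,0,-0.074],
    [0,0,-0.074],
    [0,0,-0.074],
    [0,0,-0.07],
    [0,0,0],
    [0,0,0],
    [0,0,0],
    [0,0,0]
  ],
  "travel": [
    [0,0,0],
    [0,0,0],
    [0,0,0],
    [0,0,0],
    [0,0,0],
    [0,0,0],
    [-0.9,-0.12,0],
    [-0.9,-0.12,0],
    [-0.9,-0.12,0],
    [-0.9,-0.12,0]
  ],
  "hand": [1,1,1,1,1,1,1,1,1,1]
}}

```text
t: 12.12
ee_pos: [0.5266, 0.1323, 0.2984]
eef_rot: [-0.001, 0.659, 0.752, -0.001]
force: [-0.6, 0.5, -1.3]
gripper_width: 0.0075
grip_force: 48.9
```

>>> {"op": "play_rows", "data": {
  "rotation": [
    [0,0,0],
    [0,0,0],
    [0,0,0],
    [0,0,0],
    [0,0,0],
    [0,0,0],
    [0,0,0],
    [0,0,0],
    [0,0,0],
    [0,0,0]
  ],
  "travel": [
    [-0.9,-0.12,0],
    [-0.9,-0.12,0],
    [-0.9,-0.12,0],
    [-0.9,-0.12,0],
    [-0.9,-0.12,0],
    [-0.9,-0.12,0],
    [-0.9,-0.12,0],
    [-0.9,-0.12,0],
    [-0.9,-0.12,0],
    [-0.9,-0.12,0]
  ],
  "hand": [1,1,1,1,1,1,1,1,1,1]
}}

```text
t: 12.95
ee_pos: [0.5262, -0.0947, 0.2985]
eef_rot: [-0.001, 0.66, 0.752, -0.001]
force: [0.1, -0.1, -0.9]
gripper_width: 0.0073
grip_force: 48.9
```

>>> {"op": "play_rows", "data": {
  "rotation": [
    [0,0,0],
    [0,0,0],
    [0,0,0],
    [0,0,0]
  ],
  "travel": [
    [-0.9,-0.12,0],
    [-0.9,-0.12,0],
    [-0.6,-0.12,0],
    [0,0,0]
  ],
  "hand": [1,1,1,1]
}}

```text
t: 13.28
ee_pos: [0.5248, -0.157, 0.2983]
eef_rot: [-0.001, 0.661, 0.751, -0.001]
force: [0.1, 0.1, -2.1]
gripper_width: 0.0071
grip_force: 48.9
```

```bash
python3 -c "
from h import *
go([.42,-.06,.30],97.5)
im,W=cloud('wrist');cv2.imwrite('pics/w3.png',im[...,::-1]);np.savez('w3',im=im,W=W)"
```

```text
t 13.28 pos [ 0.5248 -0.157   0.2983] axes x [-0.127  0.992  0.   ] z [-0.003 -0.    -1.   ] w 0.0071 F [ 0.1  0.1 -2.1] gf 48.94010603427887 q [-0.38 -0.03  1.53 -0.    1.64 -0.51]
  shift now-axes [ 4.38 -3.66 -0.06] shift target-axes [ 4.39 -3.65 -0.07] rot [-0.002 -0.    -0.002]
```

View pics/w3.png

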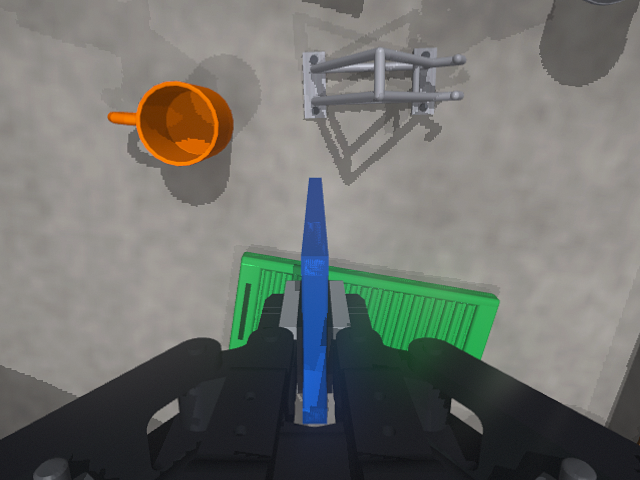

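The wrist view shows the stand clearly: wires from (315,70)/(315,100) at the front to free ends (460,60)/(460,97), with a crossbar at (380,75). The mug is at (185,122) and the held screen at (315,300). I'll read heights along the wires.

```bash
python3 -c "
from h import *
D=np.load('w3.npz');W=D['W'];im=D['im']
P=sel(W,None,(.42,.68),(-.13,0.03),(.008,.14))
box(P,'stand all')
k=np.isfinite(W[...,2])&(W[...,2]>.008)&(W[...,0]>.42)&(W[...,1]<.05)
k[140:]=0;k[:,:290]=0
for c in range(300,472,6):
    r=np.where(k[:,c])[0]
    if len(r)==0: continue
    g=np.split(r,np.where(np.diff(r)>2)[0]+1)
    print(c,[(int(a[0]),int(a[-1]),*np.round(W[a[np.argmax(W[a,c,2])],c],3).tolist()) for a in g if len(a)>1])
"
```

```text
stand all 5164 rect c [530.2 -66.2] sz [234.6  65.6] ang 16.5 z [0.011 0.056 0.115] mean [ 0.5472 -0.0626  0.0604]
   axis deg -161.4
312 [(66, 72, 0.507, -0.051, 0.014), (99, 104, 0.511, -0.08, 0.012)]
318 [(64, 72, 0.513, -0.048, 0.026), (97, 105, 0.516, -0.078, 0.024)]
324 [(62, 72, 0.518, -0.05, 0.038), (96, 104, 0.522, -0.08, 0.036)]
330 [(61, 72, 0.523, -0.048, 0.048), (96, 104, 0.527, -0.077, 0.048)]
336 [(59, 72, 0.528, -0.047, 0.059), (95, 104, 0.532, -0.077, 0.059)]
342 [(57, 72, 0.532, -0.047, 0.069), (95, 104, 0.537, -0.077, 0.068)]
348 [(56, 72, 0.536, -0.045, 0.079), (94, 104, 0.541, -0.075, 0.079)]
354 [(54, 72, 0.541, -0.045, 0.087), (93, 104, 0.545, -0.075, 0.086)]
360 [(53, 71, 0.544, -0.043, 0.097), (93, 103, 0.549, -0.074, 0.096)]
366 [(51, 71, 0.548, -0.042, 0.103), (92, 103, 0.553, -0.073, 0.103)]
372 [(49, 60, 0.551, -0.042, 0.111), (63, 71, 0.564, -0.041, 0.013), (91, 103, 0.556, -0.072, 0.111)]
378 [(48, 103, 0.556, -0.047, 0.118)]
384 [(47, 103, 0.563, -0.064, 0.116)]
390 [(50, 60, 0.565, -0.041, 0.108), (63, 70, 0.581, -0.038, 0.012), (91, 102, 0.571, -0.071, 0.106)]
396 [(50, 70, 0.571, -0.04, 0.098), (92, 102, 0.577, -0.069, 0.098)]
402 [(51, 70, 0.577, -0.038, 0.09), (92, 102, 0.583, -0.068, 0.089)]
408 [(53, 70, 0.584, -0.038, 0.079), (92, 102, 0.59, -0.067, 0.077)]
414 [(54, 102, 0.591, -0.036, 0.07)]
420 [(56, 69, 0.599, -0.036, 0.058), (93, 101, 0.605, -0.064, 0.056)]
426 [(57, 69, 0.607, -0.034, 0.047), (93, 101, 0.613, -0.064, 0.044)]
432 [(58, 67, 0.615, -0.033, 0.034), (93, 101, 0.622, -0.062, 0.032)]
438 [(57, 67, 0.62, -0.032, 0.035), (93, 101, 0.627, -0.064, 0.037)]
444 [(57, 65, 0.625, -0.033, 0.038), (92, 100, 0.631, -0.062, 0.039)]
450 [(56, 65, 0.629, -0.03, 0.041), (92, 100, 0.632, -0.06, 0.054)]
456 [(54, 64, 0.63, -0.031, 0.057), (91, 100, 0.637, -0.062, 0.057)]
462 [(55, 63, 0.636, -0.029, 0.052), (93, 98, 0.644, -0.058, 0.047)]
```

The stand turns out the other way round from my first reading. The crossbar is the top (z 0.118 at x 0.556) and the wires fall towards world +x to a ledge and lip at x about 0.63. The stand's +x is therefore roughly world +x (yaw about 9°), with its origin near (0.5805, -0.0535). I'll move over it and tilt 35°.

>>> {"op": "play_rows", "data": {
  "rotation": [
    [0,0,-0.019],
    [0,0,0],
    [0,0,0],
    [0,0,0],
    [0,0,0],
    [-0.078,0,0],
    [-0.078,0,0],
    [-0.078,0,0],
    [-0.078,0,0],
    [-0.077,0,0]
  ],
  "travel": [
    [0,0,0],
    [0.94,0.15,0],
    [0.94,0.15,0],
    [0.94,0.15,0],
    [0.93,0.15,0],
    [0,0,0],
    [0,0,0],
    [0,0,0],
    [0,0,0],
    [0,0,0]
  ],
  "hand": [1,1,1,1,1,1,1,1,1,1]
}}

```text
t: 14.17
ee_pos: [0.5259, -0.0582, 0.3003]
eef_rot: [0.197, 0.617, 0.726, 0.231]
force: [-1.0, 1.0, -1.8]
gripper_width: 0.0075
grip_force: 49.5
```

```bash
cat >> h.py <<'E'
a=np.radians(9);ex=np.array([np.cos(a),np.sin(a),0]);ey=np.array([-np.sin(a),np.cos(a),0]);ez=np.array([0,0,1.])
t35=np.radians(35);u=-np.sin(t35)*ex+np.cos(t35)*ez;n=np.cos(t35)*ex+np.sin(t35)*ez
seat=np.array([.5805,-.0535,.095])
def jl():
    s=state();print("J",np.round(s["joints"],4).tolist(),np.round(s["ee_pos"],4).tolist())
E
python3 - <<'E'
from h import *
go(seat+.0457*u+.06*u+.005*n,rotm=np.c_[ey,n,-u]);jl()
E
```

```text
t 14.17 pos [ 0.5259 -0.0582  0.3003] axes x [-0.161  0.987 -0.001] z [ 0.571  0.093 -0.816] w 0.0075 F [-1.   1.  -1.8] gf 49.537097811698914 q [-0.44 -0.67  2.15  0.36  1.16 -0.66]
  shift now-axes [-0.15 -2.74  3.73] shift target-axes [-0.16 -2.72  3.75] rot [ 0.004 -0.001  0.002]
J [-0.4374, -0.6731, 2.149, 0.3632, 1.1607, -0.6585] [0.5259, -0.0582, 0.3003]
```

```bash
cat > kin.py <<'E'
import numpy as np
from scipy.optimize import least_squares
d=np.array([[-1.3294,.1312,1.4893,0,1.523,.1925,-.5677,.2302,0,0,-1],[.24,-.09,1.72,0,1.52,.4882,.1719,.2306,0,0,-1],[.37,.03,1.59,0,1.52,.5031,.2513,.2308,0,0,-1],[.45,.28,1.52,0,1.34,.5419,.3169,.1221,0,0,-1],[.31,.08,1.61,0,1.46,.5288,.221,.1962,0,0,-1],[.31,.04,1.45,0,1.65,.5293,.2245,.3064,0,0,-1],[-.38,-.03,1.53,0,1.64,.5248,-.157,.2983,0,0,-1],[-.4374,-.6731,2.149,.3632,1.1607,.5259,-.0582,.3003,.571,.093,-.816]])
def wr(p,q):
    a1,d1,L1,L2,e,Lt,lat=p
    r=a1+L1*np.sin(q[1])+L2*np.sin(q[1]+q[2])+e*np.cos(q[1]+q[2]);z=d1+L1*np.cos(q[1])+L2*np.cos(q[1]+q[2])-e*np.sin(q[1]+q[2])
    c,s=np.cos(q[0]),np.sin(q[0]);return np.array([c*r-s*lat,s*r+c*lat,z])
def f(p): return np.concatenate([(wr(p,x)+p[5]*x[8:11]-x[5:8]) for x in d])
o=least_squares(f,[0,.35,.4,.4,0,.36,.05]);p=o.x
print(np.round(p,4),"rms",np.sqrt((o.fun**2).mean()),"sv",np.linalg.svd(o.jac)[1].round(3))
def reach(tcp,tz):
    w=np.array(tcp)-p[5]*np.array(tz)
    g=least_squares(lambda q:wr(p,q)-w,[np.arctan2(w[1],w[0]),.6,1.2],bounds=([-2.9,-.89,.02],[2.9,2.26,2.5]))
    return np.round(g.x,2),np.round(np.linalg.norm(g.fun),4)
if __name__=="__main__":
    from h import *
    for th in(55,45,35,25,15):   # tool tilt from vertical, pointing back to robot
        z=-np.sin(np.radians(th))*ex-np.cos(np.radians(th))*ez
        print(th,reach(seat,z),reach(seat-.06*z,z))
    print("lay",reach([.599,-.317,.03],[0,0,-1]))
E
python3 kin.py
```

```text
[0.0021 0.3257 0.3711 0.5512 0.0694 0.3663 0.0506] rms 0.0013327727036301733 sv [5.616 3.995 2.83  0.567 0.328 0.207 0.153]
55 (array([-0.07,  1.17,  0.57]), np.float64(0.0)) (array([-0.05,  1.43,  0.08]), np.float64(0.0))
45 (array([-0.08,  0.98,  0.8 ]), np.float64(0.0)) (array([-0.06,  1.09,  0.54]), np.float64(0.0))
35 (array([-0.09,  0.79,  1.01]), np.float64(0.0)) (array([-0.08,  0.85,  0.83]), np.float64(0.0))
25 (array([-0.11,  0.61,  1.21]), np.float64(0.0)) (array([-0.1 ,  0.63,  1.08]), np.float64(0.0))
15 (array([-0.13,  0.44,  1.4 ]), np.float64(0.0)) (array([-0.13,  0.43,  1.31]), np.float64(0.0))
lay (array([-0.56,  0.51,  1.42]), np.float64(0.0))
```

>>> {"op": "play_rows", "data": {
  "rotation": [
    [0,0,0],
    [0,0,0],
    [0,0,0],
    [0,0,0],
    [0,0,0],
    [0,0,0],
    [0,0,0],
    [0,0,0]
  ],
  "travel": [
    [-0.03,-0.45,0.62],
    [-0.03,-0.45,0.62],
    [-0.03,-0.45,0.62],
    [-0.02,-0.45,0.62],
    [-0.02,-0.45,0.62],
    [-0.02,-0.48,0.64],
    [0,0,0],
    [0,0,0]
  ],
  "hand": [1,1,1,1,1,1,1,1]
}}

```text
t: 14.83
ee_pos: [0.5233, -0.0622, 0.1829]
eef_rot: [0.193, 0.618, 0.726, 0.229]
force: [-0.1, -0.0, -0.9]
gripper_width: 0.007
grip_force: 49.6
```

Run:
```python
from h import *
go(seat+.0457*u+.005*n,rotm=np.c_[ey,n,-u])
im,W=cloud("wrist");np.savez("w4",im=im,W=W);sc,W2=cloud("scene")
a=cv2.resize(im,(400,300));b=cv2.resize(sc[190:310,280:440],(400,300),interpolation=cv2.INTER_CUBIC)
cv2.imwrite("pics/w4.png",np.hstack([a,b])[...,::-1])
s=state();r=rot(s["eef_rot"]).as_matrix();M=masks(im)["blue"]
P=W[M&np.isfinite(W[...,0])];q=(P-s["ee_pos"])@r   # blue in tool frame
q=q[(np.abs(q[:,0])<.05)&(np.abs(q[:,1])<.02)]
print(len(q),np.round(np.percentile(q,[0.5,50,99.5],axis=0),4))
```

```text
t 14.83 pos [ 0.5233 -0.0622  0.1829] axes x [-0.16   0.987  0.002] z [ 0.564  0.094 -0.82 ] w 0.007 F [-0.1 -0.  -0.9] gf 49.61339592933655 q [-0.45 -0.61  2.32  0.42  0.96 -0.77]
  shift now-axes [-0.02  0.09  2.38] shift target-axes [-0.01  0.08  2.38] rot [-0.001 -0.003  0.001]
5581 [[-0.0277 -0.0062 -0.0301]
 [ 0.0141 -0.0025 -0.0285]
 [ 0.0301  0.0014  0.1106]]
```

View pics/w4.png

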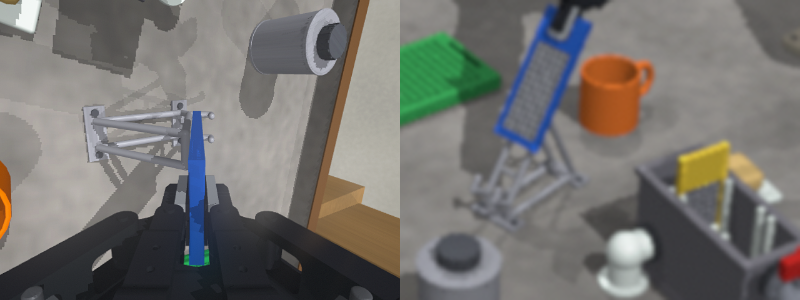

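Left: the held screen sits parallel to the wires, just above the ledge hooks at about (208,115)–(208,140). Right: the scene crop shows it hanging over the stand at the right lean. Lowering it onto the ledge.

>>> {"op": "play_rows", "data": {
  "rotation": [
    [0,0,0],
    [0,0,0],
    [0,0,0],
    [0,0,0],
    [0,0,0],
    [0,0,0],
    [0,0,0]
  ],
  "travel": [
    [0,0.18,0.4],
    [0,0,0.45],
    [0,0,0.45],
    [0,0,0.4],
    [0,0,0.3],
    [0,0,0.15],
    [0,0,0]
  ],
  "hand": [1,1,1,1,1,1,1]
}}

```text
t: 15.52
ee_pos: [0.5582, -0.0576, 0.1427]
eef_rot: [0.194, 0.618, 0.726, 0.229]
force: [0.1, -1.1, -0.8]
gripper_width: 0.0073
grip_force: 49.6
```

Run:
```python
from h import *
go(seat+.0457*u+.0*n,rotm=np.c_[ey,n,-u])
```

```text
t 15.52 pos [ 0.5582 -0.0576  0.1427] axes x [-0.16   0.987  0.001] z [ 0.566  0.092 -0.82 ] w 0.0073 F [ 0.1 -1.1 -0.8] gf 49.57367777824402 q [-0.4  -0.43  2.28  0.43  0.81 -0.78]
  shift now-axes [ 0.02 -0.35  0.25] shift target-axes [ 0.02 -0.35  0.25] rot [-0.    -0.002  0.002]
```

>>> {"op": "play_rows", "data": {
  "rotation": [
    [0,0,0],
    [0,0,0],
    [0,0,0],
    [0,0,0],
    [0,0,0]
  ],
  "travel": [
    [0,-0.03,0.05],
    [0,-0.03,0.05],
    [0,-0.02,0.05],
    [0,0,0.05],
    [0,0,0]
  ],
  "hand": [1,1,1,1,1]
}}

```text
t: 15.93
ee_pos: [0.5594, -0.0579, 0.1379]
eef_rot: [0.195, 0.618, 0.726, 0.229]
force: [0.0, -0.0, -0.9]
gripper_width: 0.0072
grip_force: 49.6
```

>>> {"op": "play_rows", "data": {
  "rotation": [
    [0,0,0],
    [0,0,0],
    [0,0,0]
  ],
  "travel": [
    [0,0,0.05],
    [0,0,0],
    [0,0,0]
  ],
  "hand": [1,1,1]
}}

```text
t: 16.18
ee_pos: [0.5602, -0.0578, 0.1368]
eef_rot: [0.195, 0.618, 0.726, 0.229]
force: [-0.2, -0.2, -1.1]
gripper_width: 0.0073
grip_force: 49.6
```

>>> {"op": "play_rows", "data": {
  "rotation": [
    [0,0,0],
    [0,0,0],
    [0,0,0]
  ],
  "travel": [
    [0,0,0.05],
    [0,0,0],
    [0,0,0]
  ],
  "hand": [1,1,1]
}}

```text
t: 16.43
ee_pos: [0.5611, -0.0578, 0.1365]
eef_rot: [0.195, 0.618, 0.726, 0.229]
force: [-4.9, -0.5, 5.1]
gripper_width: 0.0073
grip_force: 50.9
```

>>> {"op": "play_rows", "data": {
  "rotation": [
    [0,0,0],
    [0,0,0],
    [0,0,0]
  ],
  "travel": [
    [0,0,0.05],
    [0,0,0],
    [0,0,0]
  ],
  "hand": [1,1,1]
}}

```text
t: 16.68
ee_pos: [0.5623, -0.058, 0.1369]
eef_rot: [0.196, 0.618, 0.726, 0.229]
force: [-17.8, -1.9, 18.4]
gripper_width: 0.0067
grip_force: 53.6
```

Run:
```python
from h import *
go(seat+.0457*u+.0*n,rotm=np.c_[ey,n,-u])
```

```text
t 16.68 pos [ 0.5623 -0.058   0.1369] axes x [-0.16   0.987 -0.002] z [ 0.568  0.091 -0.818] w 0.0067 F [-17.8  -1.9  18.4] gf 53.59146058559418 q [-0.39 -0.41  2.28  0.44  0.78 -0.79]
  shift now-axes [ 0.07 -0.35 -0.03] shift target-axes [ 0.07 -0.35 -0.03] rot [ 0.001 -0.001  0.002]
```

>>> {"op": "play_rows", "data": {
  "rotation": [
    [0,0,0],
    [0,0,0],
    [0,0,0],
    [0,0,0],
    [0,0,0],
    [0,0,0],
    [0,0,0]
  ],
  "travel": [
    [0,0,-0.06],
    [0,-0.05,0],
    [0,-0.05,0],
    [0,-0.05,0],
    [0,-0.05,0],
    [0,0,0],
    [0,0,0]
  ],
  "hand": [1,1,1,1,1,1,1]
}}

```text
t: 17.27
ee_pos: [0.5569, -0.0585, 0.1335]
eef_rot: [0.195, 0.618, 0.726, 0.229]
force: [-0.7, 0.9, 3.4]
gripper_width: 0.0073
grip_force: 50.4
```

Run:
```python
from h import *
go(seat+.0457*u+.0*n,rotm=np.c_[ey,n,-u]);f=state()["force"];print(f@u,f@n,f@ey)
```

```text
t 17.27 pos [ 0.5569 -0.0585  0.1335] axes x [-0.159  0.987 -0.   ] z [ 0.567  0.091 -0.819] w 0.0073 F [-0.7  0.9  3.4] gf 50.39640247821808 q [-0.4  -0.43  2.3   0.44  0.79 -0.8 ]
  shift now-axes [ 0.05 -0.1  -0.01] shift target-axes [ 0.05 -0.1  -0.01] rot [ 0.001 -0.001  0.002]
3.0670130718776543 1.4616807037806907 0.9976230498564876
```

>>> {"op": "play_rows", "data": {
  "rotation": [
    [0,0,0],
    [0,0,0],
    [0,0,0],
    [0,0,0]
  ],
  "travel": [
    [0,-0.05,0],
    [0,-0.03,0],
    [0,0,0],
    [0,0,0]
  ],
  "hand": [1,1,1,1]
}}

```text
t: 17.6
ee_pos: [0.5554, -0.0587, 0.1325]
eef_rot: [0.195, 0.618, 0.726, 0.229]
force: [0.6, -0.5, 4.1]
gripper_width: 0.0072
grip_force: 50.2
```

Run:
```python
from h import *
go(seat+.0457*u+.0*n,rotm=np.c_[ey,n,-u]);s=state();f=s["force"];print(f@u,f@n,f@ey,s["torque"])
```

```text
t 17.6 pos [ 0.5554 -0.0587  0.1325] axes x [-0.159  0.987 -0.   ] z [ 0.567  0.091 -0.819] w 0.0072 F [ 0.6 -0.5  4.1] gf 50.244351625442505 q [-0.4  -0.43  2.3   0.45  0.79 -0.8 ]
  shift now-axes [ 0.05 -0.02 -0.01] shift target-axes [ 0.05 -0.02 -0.01] rot [ 0.001 -0.001  0.002]
2.9981113982706513 2.7883417973202445 -0.5843744547975078 [ 0.07013095 -0.53809016 -0.01284039]
```

>>> {"op": "play_rows", "data": {
  "rotation": [
    [0,0,0],
    [0,0,0],
    [0,0,0],
    [0,0,0]
  ],
  "travel": [
    [0,-0.06,0],
    [0,0,0],
    [0,0,0],
    [0,0,0]
  ],
  "hand": [1,1,1,1],
  "grip_force": 20
}}

```text
t: 17.93
ee_pos: [0.5551, -0.0588, 0.1325]
eef_rot: [0.196, 0.618, 0.726, 0.23]
force: [9.9, 2.7, 1.1]
gripper_width: 0.0074
grip_force: 49.1
```

Run:
```python
from h import *
go(seat+.0457*u+.0*n,rotm=np.c_[ey,n,-u]);s=state();f=s["force"];print(f@u,f@n,f@ey,s["torque"])
```

```text
t 17.93 pos [ 0.5551 -0.0588  0.1325] axes x [-0.159  0.987 -0.   ] z [ 0.569  0.091 -0.817] w 0.0074 F [9.9 2.7 1.1] gf 49.11643445491791 q [-0.4  -0.43  2.3   0.45  0.78 -0.8 ]
  shift now-axes [ 0.05 -0.01 -0.  ] shift target-axes [ 0.05 -0.01 -0.  ] rot [ 0.002 -0.001  0.002]
-4.978735973949285 8.988311959473105 1.127505256756379 [ 0.34304627 -1.46218844  0.03971853]
```

Both ledge and wires are in contact, exactly at the expected seat. Releasing.

>>> {"op": "play_rows", "data": {
  "rotation": [
    [0,0,0],
    [0,0,0],
    [0,0,0],
    [0,0,0],
    [0,0,0],
    [0,0,0],
    [0,0,0],
    [0,0,0]
  ],
  "travel": [
    [0,0,0],
    [0,0,0],
    [0,0,0],
    [0,0,0],
    [0,0,0],
    [0,0,0],
    [0,0,0],
    [0,0,0]
  ],
  "hand": [0.9,0.85,0.8,0.75,0.72,0.72,0.72,0.72]
}}

```text
t: 18.6
ee_pos: [0.5537, -0.0588, 0.131]
eef_rot: [0.195, 0.618, 0.726, 0.229]
force: [0.3, 0.8, 0.6]
gripper_width: 0.0237
grip_force: 0.0
```

Run:
```python
from h import *
go(seat+.0457*u-.0*n,rotm=np.c_[ey,n,-u])
im,W=cloud("wrist");np.savez("w5",im=im,W=W)
s=state();r=rot(s["eef_rot"]).as_matrix();M=masks(im)["blue"]
P=W[M&np.isfinite(W[...,0])];q=(P-s["ee_pos"])@r
q=q[(np.abs(q[:,0])<.05)&(np.abs(q[:,1])<.03)]
print(len(q),np.round(np.percentile(q,[0.5,50,99.5],axis=0),4))
```

```text
t 18.6 pos [ 0.5537 -0.0588  0.131 ] axes x [-0.16   0.987  0.   ] z [ 0.566  0.092 -0.819] w 0.0237 F [0.3 0.8 0.6] gf 0.0 q [-0.4  -0.43  2.3   0.45  0.79 -0.8 ]
  shift now-axes [ 0.04  0.07 -0.02] shift target-axes [ 0.04  0.07 -0.02] rot [-0.    -0.001  0.002]
5571 [[-0.0284 -0.0038 -0.0317]
 [ 0.0134  0.0003 -0.03  ]
 [ 0.0292  0.0064  0.1072]]
```

>>> {"op": "play_rows", "data": {
  "rotation": [
    [0,0,0],
    [0,0,0],
    [0,0,0],
    [0,0,0],
    [0,0,0],
    [0,0,0],
    [0,0,0],
    [0,0,0],
    [0,0,0],
    [0,0,0]
  ],
  "travel": [
    [0,0.08,0],
    [0,0,-0.2],
    [0,0,-0.4],
    [0,0,-0.6],
    [0,0,-0.7],
    [0,0,-0.7],
    [0,0,-0.7],
    [0,0,-0.7],
    [0,0,0],
    [0,0,0]
  ],
  "hand": [0.72,0.72,0.72,0.72,0.72,0.72,0.72,0.72,0.5,0.3]
}}

```text
t: 19.48
ee_pos: [0.4994, -0.0683, 0.2157]
eef_rot: [0.197, 0.618, 0.726, 0.229]
force: [0.1, -0.3, -0.6]
gripper_width: 0.047
grip_force: 0.0
```

>>> {"op": "play_rows", "data": {
  "rotation": [
    [0,0,0],
    [0,0,0],
    [0,0,0],
    [0,0,0],
    [0.075,0,0],
    [0.075,0,0],
    [0.075,0,0],
    [0.075,0,0],
    [0.075,0,0],
    [0.075,0,0]
  ],
  "travel": [
    [0,0.57,-0.82],
    [0,0.57,-0.82],
    [0,0.57,-0.82],
    [0,0.57,-0.82],
    [0,0,0],
    [0,0,0],
    [0,0,0],
    [0,0,0],
    [0,0,0],
    [0,0,0]
  ],
  "hand": [0,0,0,0,0,0,0,0,0,0]
}}

```text
t: 20.32
ee_pos: [0.4994, -0.0673, 0.3133]
eef_rot: [-0.032, 0.647, 0.761, -0.039]
force: [0.3, 1.0, 0.2]
gripper_width: 0.0855
grip_force: 0.0
```

```bash
cat >> h.py <<'E'
def tilt(th):
    t=np.radians(th);return np.c_[ey,np.cos(t)*ex-np.sin(t)*ez,-np.sin(t)*ex-np.cos(t)*ez]
E
python3 - <<'E'
from h import *
go(seat+.08*n,rotm=tilt(50));print(get_calibration("wrist")["xyz"])
sc,W=cloud("scene");np.savez("sc5",im=sc,W=W)
cv2.imwrite("pics/sc5.png",cv2.resize(sc[170:320,250:450],(800,600),interpolation=cv2.INTER_CUBIC)[...,::-1])
P=W[masks(sc)["blue"]&np.isfinite(W[...,0])]-seat
q=np.c_[P@u,P@n,P@ey];q=q[(np.abs(q[:,0])<.1)&(np.abs(q[:,1])<.03)&(np.abs(q[:,2])<.05)];print(len(q),np.round(np.percentile(q,[1,50,99],axis=0),4))
E
```

```text
t 20.32 pos [ 0.4994 -0.0673  0.3133] axes x [-0.16   0.987 -0.001] z [-0.1   -0.017 -0.995] w 0.0855 F [0.3 1.  0.2] gf 0.0 q [-0.21 -0.05  1.53 -0.04  1.76 -0.37]
  shift now-axes [0.02 6.58 6.26] shift target-axes [ 0.04  9.08 -0.09] rot [0.491 0.002 0.002]
[0.50158701 0.00355817 0.45525856]
393 [[-0.0707 -0.0047 -0.0277]
 [ 0.0458  0.0034  0.0098]
 [ 0.074   0.0119  0.0317]]
```

View pics/sc5.png

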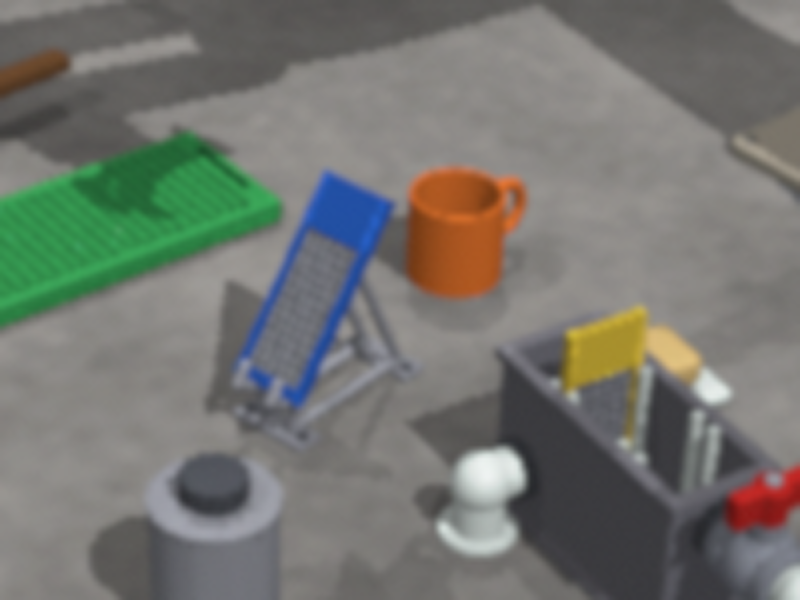

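The screen leans properly, blue bar up, lower edge behind the lips at about (240,375)/(275,390). Next I turn the tool to face the screen from the front.

>>> {"op": "play_rows", "data": {
  "rotation": [
    [0.07,0,0],
    [0.07,0,0],
    [0.07,0,0],
    [0.07,0,0],
    [0.07,0,0],
    [0.07,0,0],
    [0.07,0,0],
    [0,0,0]
  ],
  "travel": [
    [0,0,0],
    [0,0,0],
    [0,0,0],
    [0,0,0],
    [0,0,0],
    [0,0,0],
    [0,0,0],
    [0,0,0]
  ],
  "hand": [0,0,0,0,0,0,0,0]
}}

```text
t: 21.03
ee_pos: [0.4979, -0.0669, 0.3037]
eef_rot: [-0.28, 0.584, 0.689, -0.326]
force: [-1.2, 0.9, -4.8]
gripper_width: 0.0856
grip_force: 0.0
```

Run:
```python
from h import *
from kin import reach
T=tilt(50)
go(seat+.06*n,rotm=T);jl();print(reach(seat+.06*n,T[:,2]),reach(seat,T[:,2]))
```

```text
[0.0021 0.3257 0.3711 0.5512 0.0694 0.3663 0.0506] rms 0.0013327727036301733 sv [5.616 3.995 2.83  0.567 0.328 0.207 0.153]
t 21.03 pos [ 0.4979 -0.0669  0.3037] axes x [-0.162  0.987  0.005] z [-0.766 -0.122 -0.631] w 0.0856 F [-1.2  0.9 -4.8] gf 0.0 q [-0.09  0.65  0.94 -0.29  2.39 -0.38]
  shift now-axes [-0.05  8.76  0.28] shift target-axes [0.01 8.76 0.41] rot [-0.01   0.001  0.005]
J [-0.0945, 0.654, 0.945, -0.2894, 2.3936, -0.3833] [0.4979, -0.0669, 0.3037]
(array([-0.06,  1.25,  0.33]), np.float64(0.0)) (array([-0.07,  1.07,  0.69]), np.float64(0.0))
```

>>> {"op": "play_rows", "data": {
  "rotation": [
    [0,0,0.005],
    [0,0,0],
    [0,0,0],
    [0,0,0],
    [0,0,0],
    [0,0,0],
    [0,0,0],
    [0,0,0],
    [0,0,0],
    [0,0,0]
  ],
  "travel": [
    [0,0.8,0],
    [0,0.9,0],
    [0,0.9,0.03],
    [0,0.9,0.05],
    [0,0.9,0.05],
    [0,0.9,0.05],
    [0,0.9,0.05],
    [0,0.9,0.05],
    [0,0.9,0],
    [0,0.76,0]
  ],
  "hand": [0,0,0,0,0,0,0,0,0,0]
}}

```text
t: 21.87
ee_pos: [0.6347, -0.0473, 0.1416]
eef_rot: [-0.269, 0.591, 0.69, -0.319]
force: [1.2, -0.4, -0.4]
gripper_width: 0.0857
grip_force: 0.0
```

>>> {"op": "play_rows", "data": {
  "rotation": [
    [0,0,0],
    [0,0,0]
  ],
  "travel": [
    [0,0,0],
    [0,0,0]
  ],
  "hand": [0,0]
}}

```text
t: 22.03
ee_pos: [0.6332, -0.0473, 0.1395]
eef_rot: [-0.271, 0.591, 0.689, -0.321]
force: [0.3, -0.0, 0.9]
gripper_width: 0.0855
grip_force: 0.0
```

Run:
```python
from h import *
go(seat,rotm=tilt(50))
im,W=cloud("wrist");np.savez("w6",im=im,W=W);cv2.imwrite("pics/w6.png",im[...,::-1])
s=state();r=rot(s["eef_rot"]).as_matrix();M=masks(im)["blue"]
P=W[M&np.isfinite(W[...,0])];q=(P-s["ee_pos"])@r
q=q[(np.abs(q[:,0])<.09)&(np.abs(q[:,1])<.12)&(q[:,2]>0)&(q[:,2]<.12)]
print(len(q),np.round(np.percentile(q,[0.5,50,99.5],axis=0),4))
```

```text
t 22.03 pos [ 0.6332 -0.0473  0.1395] axes x [-0.155  0.988 -0.005] z [-0.753 -0.122 -0.647] w 0.0855 F [ 0.3 -0.   0.9] gf 0.0 q [-0.06  1.27  0.29 -0.26  2.42 -0.33]
  shift now-axes [ 0.09 -0.02  2.77] shift target-axes [ 0.08 -0.    2.77] rot [ 0.003  0.001 -0.003]
14774 [[-0.0274 -0.073   0.0609]
 [ 0.0056 -0.0388  0.0643]
 [ 0.0307  0.0752  0.0746]]
```

View pics/w6.png

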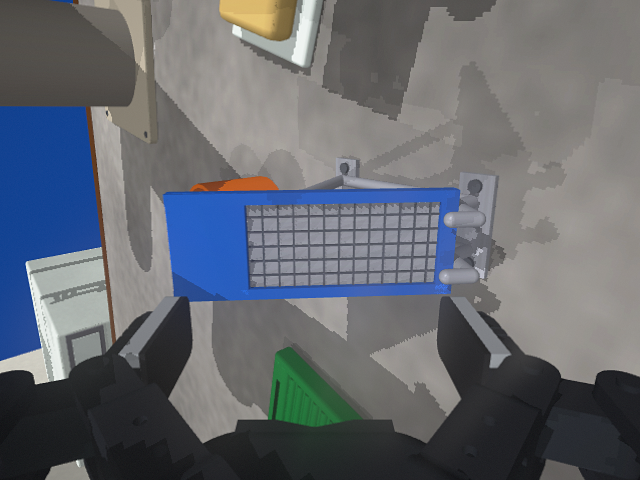

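The picture shows a mistake. The screen spans (165,195)–(460,295) and the fingers would close along its length, so the tool needs a quarter turn about its own axis (camera side up). I'll also measure from the earlier picture (60 mm opening) how far back the tips stand.

>>> {"op": "play_rows", "data": {
  "rotation": [
    [0,0,-0.077],
    [0,0,-0.077],
    [0,0,-0.077],
    [0,0,-0.077],
    [0,0,-0.077],
    [0,0,-0.077],
    [0,0,-0.077],
    [0,0,-0.077],
    [0,0,-0.077],
    [0,0,-0.077]
  ],
  "travel": [
    [0,0,0],
    [0,0,0],
    [0,0,0],
    [0,0,0],
    [0,0,0],
    [0,0,0],
    [0,0,0],
    [0,0,0],
    [0,0,0],
    [0,0,0]
  ],
  "hand": [0,0,0,0,0,0,0,0,0,0]
}}

```text
t: 22.92
ee_pos: [0.6346, -0.0477, 0.1469]
eef_rot: [-0.402, 0.092, 0.905, -0.108]
force: [1.2, 0.0, 0.3]
gripper_width: 0.0853
grip_force: 0.0
```

>>> {"op": "play_rows", "data": {
  "rotation": [
    [0,0,-0.077],
    [0,0,-0.077],
    [0,0,-0.076],
    [0,0,0],
    [0,0,0]
  ],
  "travel": [
    [0,0,0],
    [0,0,0],
    [0,0,0],
    [0,0,0],
    [0,0,0]
  ],
  "hand": [0,0,0,0,0]
}}

```text
t: 23.33
ee_pos: [0.6343, -0.0476, 0.1461]
eef_rot: [-0.415, -0.067, 0.906, -0.036]
force: [0.4, 0.1, 0.1]
gripper_width: 0.0854
grip_force: 0.0
```

```bash
cat >> h.py <<'E'
def tiltB(th):
    T=tilt(th);return np.c_[-T[:,1],T[:,0],T[:,2]]
E
python3 - <<'E' | grep -v sv
from h import *
from kin import reach
go(seat,rotm=tiltB(50));jl()
im,W=cloud("wrist");np.savez("w7",im=im,W=W)
s=state();r=rot(s["eef_rot"]).as_matrix();M=masks(im)["blue"]&np.isfinite(W[...,0])
q=(W[M]-s["ee_pos"])@r;q=q[(np.abs(q[:,0])<.12)&(np.abs(q[:,1])<.06)&(q[:,2]>0)&(q[:,2]<.12)]
print(len(q),np.round(np.percentile(q,[0.5,50,99.5],axis=0),4))
A=np.c_[q[:,:2],np.ones(len(q))];print("front plane z=",np.linalg.lstsq(A,q[:,2],rcond=None)[0])
q=(W.reshape(-1,3)-s["ee_pos"])@r;q=q[(np.abs(q[:,0])<.013)&(np.abs(q[:,1])<.07)&(np.abs(q[:,1])>.03)&(q[:,2]<.02)&(q[:,2]>-.04)]
print("tips open",len(q),np.round(np.percentile(q,[1,50,99],axis=0),4))
# w1: pose then
D=np.load("w1.npz");W=D["W"];p=np.array([.4882,.1719,.2306]);x=np.array([.605,.796,0]);y=np.array([.796,-.605,0]);z=np.array([0,0,-1.])
q=(W.reshape(-1,3)-p)@np.c_[x,y,z];q=q[(np.abs(q[:,0])<.013)&(np.abs(q[:,1])<.07)&(np.abs(q[:,1])>.02)&(q[:,2]<.02)&(q[:,2]>-.04)]
print("tips 60mm",len(q),np.round(np.percentile(q,[1,50,99],axis=0),4))
E
```

```text
t 23.33 pos [ 0.6343 -0.0476  0.1461] axes x [-0.646 -0.092  0.758] z [-0.748 -0.122 -0.652] w 0.0854 F [0.4 0.1 0.1] gf 0.0 q [-0.06  1.26  0.29 -0.26  2.43 -1.9 ]
  shift now-axes [-0.14  0.12  2.97] shift target-axes [-0.17  0.11  2.97] rot [-0.002  0.008 -0.007]
J [-0.0601, 1.2573, 0.2888, -0.2566, 2.4271, -1.899] [0.6343, -0.0476, 0.1461]
13588 [[-0.0768 -0.0273  0.063 ]
 [ 0.0446 -0.001   0.0659]
 [ 0.0719  0.0301  0.0754]]
front plane z= [-0.06824436 -0.0023955   0.06888418]
tips open 6367 [[-0.0095 -0.056  -0.0398]
 [ 0.0076 -0.0425 -0.0294]
 [ 0.0127  0.0553 -0.0137]]
tips 60mm 6205 [[-0.0114 -0.0434 -0.0397]
 [ 0.0061  0.0289 -0.0263]
 [ 0.0106  0.0423 -0.0062]]
```

>>> {"op": "play_rows", "data": {
  "rotation": [
    [0,0.025,-0.004],
    [0,0.025,-0.003],
    [0,0,0],
    [0,0,0]
  ],
  "travel": [
    [0,0,0],
    [0,0,0],
    [0,0,0],
    [0,0,0]
  ],
  "hand": [0,0,0,0]
}}

```text
t: 23.72
ee_pos: [0.6317, -0.0474, 0.1382]
eef_rot: [-0.456, -0.072, 0.886, -0.036]
force: [0.1, -0.0, 0.3]
gripper_width: 0.0853
grip_force: 0.0
```

```bash
cat > pan.py <<'E'
from h import *
def pan():
    im,W=cloud("wrist");s=state();r=rot(s["eef_rot"]).as_matrix();M=masks(im)["blue"]&np.isfinite(W[...,0])
    q=(W[M]-s["ee_pos"])@r;q=q[(np.abs(q[:,0])<.12)&(np.abs(q[:,1])<.06)&(q[:,2]>-.05)&(q[:,2]<.12)]
    l,h=np.percentile(q,[0.5,99.5],axis=0);A=np.c_[q[:,:2],np.ones(len(q))]
    print("blue in tool: n",len(q),"lo",np.round(l,4),"hi",np.round(h,4),"mid mm",np.round((l+h)*500,1),"plane",np.round(np.linalg.lstsq(A,q[:,2],rcond=None)[0],4))
if __name__=="__main__":
    go(seat,rotm=tiltB(54));pan()
E
python3 pan.py
```

```text
t 23.72 pos [ 0.6317 -0.0474  0.1382] axes x [-0.574 -0.095  0.813] z [-0.803 -0.129 -0.582] w 0.0853 F [ 0.1 -0.   0.3] gf 0.0 q [-0.06  1.45  0.03 -0.33  2.58 -1.98]
  shift now-axes [-0.21  0.08  2.68] shift target-axes [-0.19  0.08  2.68] rot [-0.001 -0.005  0.002]
blue in tool: n 14719 lo [-0.0801 -0.0272  0.064 ] hi [0.0681 0.0301 0.0683] mid mm [-6.   1.5 66.2] plane [ 0.011  -0.0035  0.0661]
```

>>> {"op": "play_rows", "data": {
  "rotation": [
    [0,0,0],
    [0,0,0],
    [0,0,0],
    [0,0,0],
    [0,0,0]
  ],
  "travel": [
    [0,0,0.4],
    [0,0,0.4],
    [0,0,0.4],
    [0,0,0],
    [0,0,0]
  ],
  "hand": [0,0,0,0,0]
}}

```text
t: 24.18
ee_pos: [0.6113, -0.0515, 0.1296]
eef_rot: [-0.449, -0.072, 0.89, -0.036]
force: [0.0, 0.6, 0.3]
gripper_width: 0.0854
grip_force: 0.0
```

```bash
python3 pan.py
```

```text
t 24.18 pos [ 0.6113 -0.0515  0.1296] axes x [-0.586 -0.095  0.805] z [-0.794 -0.129 -0.593] w 0.0854 F [0.  0.6 0.3] gf 0.0 q [-0.06  1.25  0.37 -0.27  2.43 -1.91]
  shift now-axes [-0.38  0.12  1.81] shift target-axes [-0.4   0.11  1.81] rot [-0.002  0.004  0.002]
blue in tool: n 18245 lo [-0.0829 -0.0269  0.039 ] hi [0.066  0.0305 0.0427] mid mm [-8.5  1.8 40.8] plane [ 0.005  -0.0028  0.0407]
```

>>> {"op": "play_rows", "data": {
  "rotation": [
    [0,0,0],
    [0,0,0],
    [0,0,0],
    [0,0,0],
    [0,0,0],
    [0,0,0],
    [0,0,0]
  ],
  "travel": [
    [-0.36,0.1,0],
    [0,0,0.4],
    [0,0,0.5],
    [0,0,0.5],
    [0,0,0.4],
    [0,0,0.33],
    [0,0,0]
  ],
  "hand": [0,0,0,0,0,0,0]
}}

```text
t: 24.82
ee_pos: [0.5726, -0.0551, 0.0877]
eef_rot: [-0.452, -0.072, 0.889, -0.036]
force: [-0.0, 0.2, 0.0]
gripper_width: 0.0855
grip_force: 0.0
```

>>> {"op": "play_rows", "data": {
  "rotation": [
    [0,0,0],
    [0,0,0]
  ],
  "travel": [
    [0,0,0],
    [0,0,0]
  ],
  "hand": [0,0]
}}

```text
t: 24.98
ee_pos: [0.5732, -0.0549, 0.0883]
eef_rot: [-0.452, -0.073, 0.889, -0.036]
force: [0.5, 0.5, -0.1]
gripper_width: 0.0853
grip_force: 0.0
```

```bash
python3 pan.py
```

```text
t 24.98 pos [ 0.5732 -0.0549  0.0883] axes x [-0.582 -0.096  0.808] z [-0.797 -0.129 -0.59 ] w 0.0853 F [ 0.5  0.5 -0.1] gf 0.0 q [-0.07  1.13  0.65 -0.24  2.28 -1.87]
  shift now-axes [ 0.04  0.01 -0.4 ] shift target-axes [ 0.04  0.01 -0.4 ] rot [-0.002  0.001  0.003]
blue in tool: n 30749 lo [-0.036  -0.0297 -0.0161] hi [ 0.0763  0.0279 -0.0127] mid mm [ 20.2  -0.9 -14.4] plane [ 0.0083 -0.0042 -0.0148]
```

>>> {"op": "play_rows", "data": {
  "rotation": [
    [0,0,0],
    [0,0,0],
    [0,0,0],
    [0,0,0],
    [0,0,0],
    [0,0,0],
    [0,0,0],
    [0,0,0],
    [0,0,0],
    [0,0,0]
  ],
  "travel": [
    [0,-0.02,-0.08],
    [0,0,0],
    [0,0,0],
    [0,0,0],
    [0,0,0],
    [0,0,0],
    [0,0,0],
    [0,0,0],
    [0,0,0],
    [0,0,0]
  ],
  "hand": [0,0.1,0.2,0.25,0.3,0.35,0.4,0.6,0.8,1],
  "grip_force": 40
}}

```text
t: 25.87
ee_pos: [0.5734, -0.0551, 0.0881]
eef_rot: [-0.453, -0.073, 0.888, -0.036]
force: [3.3, -0.7, 0.6]
gripper_width: 0.0569
grip_force: 42.1
```

```bash
python3 pan.py
```

```text
t 25.87 pos [ 0.5734 -0.0551  0.0881] axes x [-0.579 -0.097  0.809] z [-0.799 -0.129 -0.587] w 0.0569 F [ 3.3 -0.7  0.6] gf 42.05101490020752 q [-0.07  1.13  0.64 -0.24  2.28 -1.87]
  shift now-axes [ 0.05  0.02 -0.4 ] shift target-axes [ 0.05  0.02 -0.4 ] rot [-0.002 -0.     0.003]
blue in tool: n 31944 lo [-0.0363 -0.0288 -0.0158] hi [ 0.0766  0.0287 -0.0124] mid mm [ 20.1  -0.1 -14.1] plane [ 0.004  -0.0056 -0.0144]
```

>>> {"op": "play_rows", "data": {
  "rotation": [
    [0,0,0],
    [0,0,0],
    [0,0,0],
    [0,0,0],
    [0,0,0],
    [0,0,0],
    [0,0,0],
    [0,0,0]
  ],
  "travel": [
    [0.05,0,-0.06],
    [0.15,0,-0.04],
    [0.3,0,0],
    [0.3,0,0],
    [0.3,0,0],
    [0.3,0,0],
    [0.3,0,0],
    [0,0,0]
  ],
  "hand": [1,1,1,1,1,1,1,1]
}}

```text
t: 26.58
ee_pos: [0.5507, -0.0591, 0.1258]
eef_rot: [-0.452, -0.072, 0.888, -0.036]
force: [0.5, -0.1, -0.5]
gripper_width: 0.0567
grip_force: 42.8
```

```bash
python3 pan.py
python3 - <<'E'
from h import *
go([.599,-.317,.15],177)
im,W=cloud("top");P=sel(W,masks(im)["green"],(.35,.8),(-.45,-.18),(.01,.03));box(P,"green")
for a in(2.5,3,3.5):
    t=np.radians(-a);e=np.array([np.cos(t),np.sin(t)]);f=np.array([-e[1],e[0]]);A=P[:,:2]@e;B=P[:,:2]@f
    c=(np.percentile(A,.3)+np.percentile(A,99.7))/2*e+(np.percentile(B,.3)+np.percentile(B,99.7))/2*f;print(a,c)
D=np.load("w3.npz");P=sel(D["W"],masks(D["im"])["green"],(.35,.8),(-.45,-.18),(.01,.03));box(P,"green w3")
E
```

```text
t 26.58 pos [ 0.5507 -0.0591  0.1258] axes x [-0.58  -0.096  0.809] z [-0.798 -0.129 -0.588] w 0.0567 F [ 0.5 -0.1 -0.5] gf 42.765682339668274 q [-0.08  1.01  0.77 -0.25  2.27 -1.88]
  shift now-axes [-1.71  0.03 -0.25] shift target-axes [-1.71  0.03 -0.26] rot [-0.002  0.     0.003]
blue in tool: n 31825 lo [-0.0355 -0.0289 -0.0159] hi [ 0.0773  0.0286 -0.0123] mid mm [ 20.9  -0.1 -14.1] plane [ 0.0102 -0.0057 -0.0146]
t 26.63 pos [ 0.5509 -0.059   0.1252] axes x [-0.58  -0.097  0.809] z [-0.798 -0.129 -0.588] w 0.0572 F [ 0.8 -0.1 -1.1] gf 42.76623845100403 q [-0.07  1.01  0.77 -0.25  2.27 -1.88]
  shift now-axes [  0.68 -10.49  -0.79] shift target-axes [ -2.46 -10.2   -0.99] rot [-0.063 -0.598  0.127]
green 7146 rect c [ 599.2 -318.4] sz [129.9 288.4] ang 86.9 z [0.014 0.019 0.024] mean [ 0.5984 -0.3175  0.0194]
   axis deg 177.0
2.5 [ 0.59890525 -0.3178974 ]
3 [ 0.59898859 -0.31793955]
3.5 [ 0.59906133 -0.31780917]
green w3 11183 rect c [ 596.7 -310.7] sz [114.7 289.5] ang 87.3 z [0.015 0.019 0.021] mean [ 0.6099 -0.2869  0.0188]
   axis deg 178.7
```

>>> {"op": "play_rows", "data": {
  "rotation": [
    [0,0,0],
    [0,0,0],
    [0,0,0],
    [0,0,0],
    [0,0,0]
  ],
  "travel": [
    [0.6,0,-0.45],
    [0.65,0,-0.47],
    [0.65,0,-0.47],
    [0.65,0,-0.47],
    [0.65,0,-0.47]
  ],
  "hand": [1,1,1,1,1]
}}

```text
t: 27.1
ee_pos: [0.551, -0.059, 0.2249]
eef_rot: [-0.453, -0.073, 0.888, -0.036]
force: [-0.8, 0.3, -1.6]
gripper_width: 0.0569
grip_force: 42.7
```

>>> {"op": "play_rows", "data": {
  "rotation": [
    [0,-0.075,0],
    [0,-0.075,0],
    [0,-0.075,0],
    [0,-0.075,0],
    [0,-0.075,0],
    [0,-0.075,0],
    [0,-0.075,0],
    [0,-0.075,0],
    [0,0,0]
  ],
  "travel": [
    [0,0,0],
    [0,0,0],
    [0,0,0],
    [0,0,0],
    [0,0,0],
    [0,0,0],
    [0,0,0],
    [0,0,0],
    [0,0,0]
  ],
  "hand": [1,1,1,1,1,1,1,1,1]
}}

```text
t: 27.85
ee_pos: [0.5468, -0.0589, 0.2228]
eef_rot: [0.001, -0.081, 0.997, 0.002]
force: [-1.0, -0.7, -1.8]
gripper_width: 0.0569
grip_force: 43.0
```

```bash
python3 pan.py|tail -1
python3 - <<'E'
from h import *
go([.597,-.318,.10],177)
E
```

```text
blue in tool: n 31806 lo [-0.0348 -0.0284 -0.0157] hi [ 0.0782  0.0291 -0.0118] mid mm [ 21.7   0.4 -13.7] plane [ 0.015  -0.0042 -0.0144]
t 27.9 pos [ 0.548  -0.0592  0.2236] axes x [-0.987 -0.161  0.002] z [-0.002  0.002 -1.   ] w 0.0568 F [-0.2 -1.2 -0.7] gf 43.02750527858734 q [-0.2   0.    1.63  0.    1.51 -1.93]
  shift now-axes [ -0.28 -10.54   4.92] shift target-axes [ -2.5  -10.23   4.94] rot [ 0.001 -0.001  0.136]
```

>>> {"op": "play_rows", "data": {
  "rotation": [
    [0,0,0.068],
    [0,0,0.068],
    [0,0,0],
    [0,0,0],
    [0,0,0],
    [0,0,0],
    [0,0,0],
    [0,0,0],
    [0,0,0],
    [0,0,0]
  ],
  "travel": [
    [0,0,0],
    [0,0,0],
    [-0.2,-0.8,0],
    [-0.2,-0.85,0],
    [-0.2,-0.85,0],
    [-0.2,-0.85,0],
    [-0.2,-0.85,0],
    [-0.2,-0.85,0],
    [-0.2,-0.85,0],
    [-0.2,-0.85,0]
  ],
  "hand": [1,1,1,1,1,1,1,1,1,1]
}}

```text
t: 28.73
ee_pos: [0.5834, -0.2311, 0.2228]
eef_rot: [-0.002, 0.025, 1.0, 0.001]
force: [-0.7, 0.3, -0.5]
gripper_width: 0.0568
grip_force: 43.0
```

>>> {"op": "play_rows", "data": {
  "rotation": [
    [0,0,0],
    [0,0,0],
    [0,0,0],
    [0,0,0],
    [0,0,0],
    [0,0,0],
    [0,0,0],
    [0,0,0],
    [0,0,0],
    [0,0,0]
  ],
  "travel": [
    [-0.2,-0.85,0],
    [-0.2,-0.85,0],
    [-0.2,-0.85,0],
    [-0.2,-0.85,0],
    [0,0,0.8],
    [0,0,0.8],
    [0,0,0.8],
    [0,0,0.8],
    [0,0,0],
    [0,0,0]
  ],
  "hand": [1,1,1,1,1,1,1,1,1,1]
}}

```text
t: 29.57
ee_pos: [0.5975, -0.315, 0.1405]
eef_rot: [-0.003, 0.025, 1.0, 0.002]
force: [-0.5, -0.2, -1.5]
gripper_width: 0.0566
grip_force: 43.1
```

```bash
python3 pan.py|tail -1
python3 - <<'E'
from h import *
go([.597,-.318,.03],177)
E
```

```text
blue in tool: n 31826 lo [-0.035  -0.0286 -0.0145] hi [ 0.0778  0.0289 -0.0111] mid mm [ 21.4   0.1 -12.8] plane [ 0.0084 -0.0053 -0.0132]
t 29.62 pos [ 0.5984 -0.3156  0.1425] axes x [-0.999  0.051  0.004] z [-0.003  0.003 -1.   ] w 0.0567 F [ 0.1  0.7 -0.1] gf 43.078190088272095 q [-0.56  0.39  1.35  0.    1.41 -2.08]
  shift now-axes [ 0.04 -0.11  4.5 ] shift target-axes [ 0.05 -0.1   4.5 ] rot [ 0.002 -0.002  0.001]
```

>>> {"op": "play_rows", "data": {
  "rotation": [
    [0,0,0],
    [0,0,0],
    [0,0,0],
    [0,0,0],
    [0,0,0],
    [0,0,0],
    [0,0,0],
    [0,0,0]
  ],
  "travel": [
    [0,-0.1,0.8],
    [0,0,0.8],
    [0,0,0.8],
    [0,0,0.8],
    [0,0,0.7],
    [0,0,0.6],
    [0,0,0],
    [0,0,0]
  ],
  "hand": [1,1,1,1,1,1,1,1]
}}

```text
t: 30.28
ee_pos: [0.5977, -0.3177, 0.0301]
eef_rot: [-0.001, 0.026, 1.0, 0.001]
force: [0.0, -0.7, -0.7]
gripper_width: 0.0568
grip_force: 43.1
```

>>> {"op": "play_rows", "data": {
  "rotation": [
    [0,0,0],
    [0,0,0],
    [0,0,0],
    [0,0,0],
    [0,0,0],
    [0,0,0]
  ],
  "travel": [
    [0,0,0.1],
    [0,0,0.1],
    [0,0,0.1],
    [0,0,0.1],
    [0,0,0],
    [0,0,0]
  ],
  "hand": [1,1,1,1,1,1]
}}

```text
t: 30.78
ee_pos: [0.5972, -0.3175, 0.0196]
eef_rot: [-0.001, 0.026, 1.0, 0.001]
force: [-0.0, 0.5, -1.9]
gripper_width: 0.0569
grip_force: 43.1
```

>>> {"op": "play_rows", "data": {
  "rotation": [
    [0,0,0],
    [0,0,0],
    [0,0,0],
    [0,0,0]
  ],
  "travel": [
    [0,0,0.06],
    [0,0,0.06],
    [0,0,0],
    [0,0,0]
  ],
  "hand": [1,1,1,1]
}}

```text
t: 31.12
ee_pos: [0.5972, -0.3175, 0.0165]
eef_rot: [-0.001, 0.026, 1.0, 0.001]
force: [0.2, -0.3, -0.1]
gripper_width: 0.0571
grip_force: 43.1
```

>>> {"op": "play_rows", "data": {
  "rotation": [
    [0,0,0],
    [0,0,0],
    [0,0,0]
  ],
  "travel": [
    [0,0,0.06],
    [0,0,0],
    [0,0,0]
  ],
  "hand": [1,1,1]
}}

```text
t: 31.37
ee_pos: [0.5976, -0.3178, 0.0159]
eef_rot: [-0.001, 0.026, 1.0, 0.001]
force: [-2.0, 1.5, 4.3]
gripper_width: 0.0564
grip_force: 46.6
```

>>> {"op": "play_rows", "data": {
  "rotation": [
    [0,0,0],
    [0,0,0],
    [0,0,0]
  ],
  "travel": [
    [0,0,0.04],
    [0,0,0],
    [0,0,0]
  ],
  "hand": [1,1,1],
  "grip_force": 20
}}

```text
t: 31.62
ee_pos: [0.5977, -0.3179, 0.0158]
eef_rot: [-0.001, 0.026, 1.0, 0.001]
force: [-6.0, 3.3, 11.9]
gripper_width: 0.0565
grip_force: 51.2
```

>>> {"op": "play_rows", "data": {
  "rotation": [
    [0,0,0],
    [0,0,0],
    [0,0,0],
    [0,0,0],
    [0,0,0],
    [0,0,0],
    [0,0,0],
    [0,0,0],
    [0,0,0],
    [0,0,0]
  ],
  "travel": [
    [0,0,0],
    [0,0,0],
    [0,0,0],
    [0,0,0],
    [0,0,0],
    [0,0,0],
    [0,0,0],
    [0,0,-0.2],
    [0,0,-0.4],
    [0,0,-0.6]
  ],
  "hand": [0.3,0.28,0.25,0.2,0.1,0,0,0,0,0]
}}

```text
t: 32.45
ee_pos: [0.5965, -0.3171, 0.0437]
eef_rot: [-0.002, 0.026, 1.0, 0.002]
force: [-0.3, -1.3, -0.2]
gripper_width: 0.0856
grip_force: 0.0
```

>>> {"op": "play_rows", "data": {
  "rotation": [
    [0,0,0],
    [0,0,0],
    [0,0,0],
    [0,0,0],
    [0,0,0],
    [0,0,0],
    [0,0,0],
    [0,0,0]
  ],
  "travel": [
    [0,0,-0.7],
    [0,0,-0.8],
    [0,0,-0.8],
    [0,0,-0.8],
    [0,0,-0.8],
    [0,0,-0.8],
    [0,0,0],
    [0,0,0]
  ],
  "hand": [0,0,0,0,0,0,0,0]
}}

```text
t: 33.12
ee_pos: [0.5991, -0.3189, 0.1656]
eef_rot: [0.002, 0.026, 1.0, -0.0]
force: [-0.3, -0.1, -0.6]
gripper_width: 0.0857
grip_force: 0.0
```

Run:
```python
from h import *
im,W=cloud("scene");M=masks(im)
for k,x,y,z in(('red',(.48,.6),(.26,.38),(.137,.16)),('yel',(.45,.6),(.1,.2),(.145,.17)),('blue',(.45,.75),(-.42,-.2),(.0,.2))):
    P=sel(W,M[k],x,y,z);box(P,k) if len(P)>20 else print(k,len(P))
cv2.imwrite("pics/end.png",im[...,::-1])
for n in("wrist","top"):
    im,W=cloud(n);P=sel(W,masks(im)["blue"],(.45,.75),(-.42,-.2),(.0,.2))
    if len(P)>20:box(P,n+" blue");A=np.c_[P[:,:2]-P[:,:2].mean(0),np.ones(len(P))];print(np.linalg.lstsq(A,P[:,2],rcond=None)[0])
go([.597,-.318,.1],177)
```

```text
red 127 rect c [544.8 320.9] sz [20.5 58.5] ang 77.3 z [0.138 0.144 0.148] mean [0.5463 0.3214 0.1435]
   axis deg 169.8
yel 98 rect c [520.4 155.1] sz [15.  56.4] ang 84.1 z [0.146 0.153 0.159] mean [0.5203 0.1574 0.1532]
   axis deg 169.6
blue 306 rect c [ 595.8 -317.5] sz [ 72.6 154.3] ang 86.6 z [0.022 0.029 0.033] mean [ 0.5849 -0.3088  0.0283]
   axis deg 178.6
wrist blue 8926 rect c [ 595.9 -319. ] sz [ 59.2 150.1] ang 86.6 z [0.027 0.028 0.029] mean [ 0.5723 -0.3169  0.028 ]
   axis deg 176.7
[-0.00068242  0.00086588  0.02803888]
top blue 185 rect c [ 599.2 -318.9] sz [ 60.2 147.8] ang 86.9 z [0.022 0.028 0.033] mean [ 0.6266 -0.3118  0.0278]
   axis deg -179.3
[0.00858733 0.0193244  0.02781964]
t 33.27 pos [ 0.5971 -0.3176  0.1609] axes x [-0.999  0.051  0.003] z [-0.003  0.003 -1.   ] w 0.0853 F [-0.6  0.1 -0.1] gf 0.0 q [-0.57  0.38  1.33  0.    1.44 -2.08]
  shift now-axes [-0.   -0.02  2.43] shift target-axes [ 0.   -0.02  2.44] rot [ 0.002 -0.002  0.001]
```

View pics/end.png

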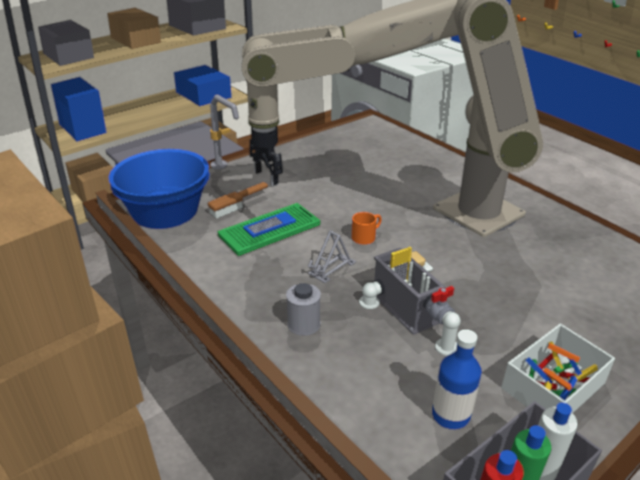

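The screen lies flat and centred on the board at (270,224): top face at z 0.028, long axis within 1° of the board's length. The valve is shut, the yellow screen is in its slot, and the gripper is clear.

```bash
python3 -c "
from bench import *
print(job_done())"
```

```text
the job is handed in; nothing more can be done
None
```

The job is handed in, though no verdict came back: the valve is shut, the blue screen was drained on the stand and now lies flat in the middle of the washboard, and the yellow screen is still in its slots.

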